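Send the blue valve block down the tipping sorter

ROBOT

A 6-joint arm with a two-finger parallel gripper is mounted at the origin on the work surface. World frame = base frame: x ahead of the robot, y to its left, z up, the work surface at z = 0. Lengths are in m, angles in degrees, forces in N, time in s.
With the tool pointing down it reaches from about 0.4 to 0.825 m from the base axis. Payload 7 kg.
Tool frame: the origin (TCP) lies at the very end of the fingers, on their centre line; the grasp point (between the pads) lies r.grip_depth behind it (r.grip_depth is the distance from the TCP to the grasp point, in m); z points along the fingers, y is the direction in which the jaws open and shut (so a half turn about z gives the same grasp; the last joint's range is limited). The gripper opens to 88 mm and grips with 3 to 60 N. Pads are 19 mm wide; open, the fingers measure 130 mm over their backs; the gripper's body (78 mm by 193 mm) begins 47 mm behind the grasp point.
Start: joints at [84.231, 20.546, 0.682, 0, -70.136, -16.507], TCP at [0.256, 0.625, 0.227] pointing down, gripper open.
Joint ranges: [-176.03, 176.03], [-82.01, 121.73], [-58.28, 71.71], [-173.87, 95.51], [-174.79, -0.11], [-173.66, 173.66]. Speed limits (degrees/s): [136.94, 136.94, 172.46, 180, 180, 180].

INTERFACE

Orientations are given as [roll, pitch, yaw] about the fixed x, y, z axes, in that order (R = Rz(yaw) Ry(pitch) Rx(roll)).
In Python, from plant import r gives the robot as it stands. The module is installed in compiled form; this text tells all that it offers.
- The arm moves only by the tool step_arm, never from a script. Its argument "increments" is a list of rows, each a list of 3 entries, a list of its own where there are three numbers: the shift along the tool's x, y, z in m, then the turn, a rotation vector about the tool's x, y, z in rad, then the closure, from 0 (fully open) to 1 (shut). In form: [[[x, y, z], [wx, wy, wz], grip], ...]. A call has 1 to 10 rows; each row is the pose to reach, as a shift and turn from the pose commanded when the call began, along the tool's axes at that moment; what a row does not reach only later rows make up. A row lasts 1/10 s, in which the tool goes at most 50 mm and 8.59 degrees, less where a joint would pass 70% of its speed; a pose out of reach is approached as far as the arm can. A call with a gripper value outside its range is refused whole. The fingers move at their own pace and stop on an object; "force" is the grip in N (left out, the last holds). Time passes only in rows, so rows that repeat a pose let the fingers close. It gives the time, the measured TCP pose, the force and the opening at its end, in the units of the state.
- r.get_state(): the state, without advancing time (a new reading comes with each control period).
- r.capture(name): name is "side" or "top" or "wrist"; returns a dict with "color" (420x560x3 uint8, red, green, blue), "intrinsics" (3x3 intrinsics, pixels), "rvec" (rotation vector, rad) and "tvec" (3), from world to camera coordinates, as OpenCV has them; the wrist camera has in their place "T_tool_cam" (4x4, takes a point from camera to tool coordinates, whose origin is the TCP and whose axes are the flange's). Camera axes: x right, y down, z forward; pixel columns grow to the right and rows downward; lengths in m; the calibration is good to about 2 mm. A picture is of the moment at which its call begins: read the wrist's pose just before it. There is no depth.
- r.close_job(): hands the job in, once; it reports no verdict.
The state is a dict: "time_s": time; "joints": joint angles; "qd": joint speeds; "joint_torque": joint torques, N m; "tcp_pos": TCP position; "eef_rot": TCP orientation; "contact_force": force on the tool from outside, world axes, zero at the start; "moment": the same for the moment, N m; "gripper_width": finger opening in m.
Only numpy, scipy, OpenCV 4.12 (cv2) and the standard library are available. Lean on these libraries where they do the work, as an engineer would, in place of code of your own. Each camera call takes 0.05 s, during which the arm holds its last target.

TASK

Take the blue valve block out of its holder and lower it gently, not dropped, onto the green patch of the locked sorter tray; the channel is too narrow for fingers at the block's long sides, so set the block down on a clear bit of table and take it again by its two ends. Let go of it, then press the green key of the bank until it latches and the red one pops up, so that the tray tips and the block slides into the bin by itself: once the green key is down, touch neither the block nor the tray. Never press the yellow key, and leave the other block, the steel ring, the steel sleeve and the screwdriver where they are.

Things in the scene. Friction and masses are not known exactly. Their poses are not given: they have to be found in the camera images.
- block_center (a point): Blue valve block to be sent: a solid block 58 (its x) x 34 (its y) x 40 (its z, up) mm, about 0.22 kg. Point at its centre. It stands in one of the holder's two pockets.
- spare_center (a point): Bare aluminium block of the same size in the holder's other pocket; leave it. Point at its centre.
- holder: Grey fixed holder, 150 (x) x 50 (y) mm; origin: centre of its underside. Two pockets along its x at -34.5 and +34.5 mm, floor 6 mm above the table. 8 mm walls level with the blocks' tops (46 mm up) hug both ends of each block (1.5 mm gaps); along the long sides only a lip to 10 mm above the table, so a block can be gripped only across its 34 mm width. Lift straight up.
- sorter: Fixed tipping sorter; origin on the table under the tray pivot, x towards the bin. Base plate x -75 to 50, y -60 to 60 mm; black bolt housing x 20 to 40, y 36 to 56, 70 mm high, the lock bolt's red end at y 72 (locked) or 90 (withdrawn), 63 mm up; bin x 46 to 164, y -44 to 44, 60 mm high at the far end, 50 at the sides, 22 at the near end.
- tray_spot (a point): Centre of the green patch (58 x 34 mm) on the tray floor, 72 mm above the table, 30 mm from the pivot on the bin side; z up, x along the channel to the bin. Lay the block here, long side along x (either way). The slippery channel, x -90 to 30 mm from here, is open at both ends, 40 mm wide between 4 mm steel cheeks 44 mm high (the block is 40 high): 3 mm play each side.
- tray (a joint): Tray angle: 0 level, up to 0.72 rad tipped towards the bin. A bolt under the tray holds it level (within 0.03 rad) unless the green key is down; then the block's weight on the patch tips it and the block slides into the bin, after which the empty tray may swing back.
- bin_in (a point): Centre of the sorter bin's inner floor, 6 mm above the table; inner size 110 (x) x 80 (y) mm, axes as the sorter's.
- bank: Fixed grey console of the interlocked key bank, 80 (x) x 140 (y) x 30 mm high; on it stand three black key cells 16 mm high side by side along y, 42 mm apart, in any order. Origin: centre of the underside, on the table.
- red (a joint): Red (hold) key travel in m: 0 up, 0.008 fully down. Down (latched) at the start; pops up as the green key goes down (the two are interlocked).
- amber (a joint): Yellow key travel in m: 0 up, 0.008 down. A spring key that does not latch, up at the start; must not be pressed.
- green (a joint): Green (release) key travel in m: 0 up, 0.008 down. Up at the start. Pressed vertically with about 5 N; past half travel it snaps down and latches, pops the red key up and withdraws the tray's lock bolt.
- red_top (a point): Centre of the top of the red key cap, 36 (bank's x) x 26 (bank's y) mm; 50 mm above the table when down, 58 mm when up.
- amber_top (a point): Centre of the top of the yellow key cap, same size; 58 mm above the table when up.
- green_top (a point): Centre of the top of the green key cap, same size; 58 mm above the table when up, 50 mm when down. Axes as the bank's. The black cell around the cap is 46 mm above the table.
- housing_ring: Loose plain steel ring, 64 mm across, 30 mm high, on the table beside the sorter; leave it. Origin: centre of its underside.
- sleeve: Loose upright steel sleeve, 48 mm across at its foot, 118 mm high, behind the holder; leave it standing. Origin: centre of its underside.
- screwdriver_grip (a point): Point in the orange handle (26 mm thick) of a loose screwdriver lying beyond the key bank: along this frame's x the handle ends 45 mm behind this point and the shaft's tip is 105 mm ahead. Leave it.

How it is judged (in metres and radians):
On the way, in this order (a step that is already met when the one before it is completed fails the run):
1. the blue block lies let go and at rest on the green patch of the tray (within 12 mm along the channel), the tray still locked with the red key down (x of block_center in the frame of tray_spot between -0.012 and 0.012 m and y of block_center in the frame of tray_spot between -0.006 and 0.006 m and z of block_center in the frame of tray_spot between 0.014 and 0.026 m and linear speed of block below 0.02 m/s and contact force between the fingers and block below 0.3 N and value of joint red above 0.006 m and value of joint tray below 0.06 rad), for 0.3 s.
2. the green key is latched down and the red key has popped up (value of joint green above 0.006 m and value of joint each of red, amber below 0.002 m), for 0.1 s.
At the end, for the whole second after the job is handed in: The blue block lies at rest inside the sorter's bin (its centre within the bin's inner walls and less than 45 mm above the bin floor); the green key is latched (more than 6 mm down), the red and yellow keys are up (less than 2 mm down). The tray's final angle does not matter (all of step 2 and x of block_center in the frame of bin_in between -0.052 and 0.052 m and y of block_center in the frame of bin_in between -0.038 and 0.038 m and z of block_center in the frame of bin_in between 0 and 0.045 m and linear speed of block below 0.02 m/s); the robot touches nothing.
It fails at once if the yellow key is pressed (more than 4 mm) (value of joint amber above 0.004 m).
It fails at once if the blue block is dropped onto the tray (faster than 0.5 m/s as it arrives in the channel) (x of block_center in the frame of tray_spot between -0.03 and 0.03 m and y of block_center in the frame of tray_spot between -0.012 and 0.012 m and z of block_center in the frame of tray_spot between 0 and 0.05 m and value of joint tray below 0.1 rad and linear speed of block above 0.5 m/s).
It fails at once if with the green key down, the robot touches the block or the tray (value of joint green above 0.006 m and (contact force between any of the fingers, the arm and block above 0.5 N or contact force between any of the fingers, the arm and tray above 0.5 N)).
It fails at once if the other block, the ring, the sleeve or the screwdriver is shifted by more than 20 mm, or the sleeve is knocked over (distance of any of spare_center, housing_ring, sleeve, screwdriver_grip from where it was at the start of the episode above 0.02 m or angle between sleeve's own z axis and vertical above 0.5 rad).
It also fails if it takes over 64 s, if anything falls off the work surface, if the arm or the gripper's body presses on something with over 40 N, if the wrist force passes 120 N, or if a joint passes its speed limit or range.

## Working session

There is one attempt and no reset: what is moved stays moved. The work goes in short steps, Python scripts to look and compute and a tool call to move; the robot and the scene stay as the last step left them, time stands still between calls to the robot, and variables do not carry over. Pictures are saved under pics/ and viewed, and the job is handed in when it is done.

Besides the shell and the picture viewer there is one more tool, called after ">>>" as name(argument=value, ...), one argument or row to a line, values as JSON. step_arm: Moves the arm, as the interface text tells. Its arguments: {"type":"object","properties":{"increments":{"type":"array","items":{"type":"array"}},"force":{"type":"number"}},"required":["increments"]}

```bash
mkdir -p pics
cat > h.py <<'E'
import numpy as np,cv2
from plant import r
from scipy.spatial.transform import Rotation as R
def T_tool(s):
    T=np.eye(4);T[:3,:3]=R.from_euler('xyz',s['eef_rot'],degrees=True).as_matrix();T[:3,3]=s['tcp_pos'];return T
def cap(name,fn=None):
    s=r.get_state();c=r.capture(name)
    if 'rvec' in c:
        M=np.eye(4);M[:3,:3]=cv2.Rodrigues(np.array(c['rvec'],float))[0];M[:3,3]=np.ravel(c['tvec']);W=np.linalg.inv(M)
    else: W=T_tool(s)@np.array(c['T_tool_cam'])
    im=cv2.cvtColor(c['color'],cv2.COLOR_RGB2BGR)
    if fn: cv2.imwrite('pics/'+fn,im); np.savez('pics/'+fn[:-4]+'.npz',W=W,K=c['intrinsics'],im=im)
    return im,np.array(c['intrinsics']),W
def load(fn):
    d=np.load('pics/'+fn+'.npz');return d['im'],d['K'],d['W']
def ray(K,W,uv):
    d=W[:3,:3]@np.linalg.inv(K)@np.array([uv[0],uv[1],1.]);return W[:3,3],d/np.linalg.norm(d)
def plane(K,W,uv,z):
    o,d=ray(K,W,uv);return o+d*(z-o[2])/d[2]
def tri(a,b):
    # a,b: (K,W,uv)
    A=np.zeros((3,3));B=np.zeros(3);L=[]
    for k in (a,b):
        o,d=ray(*k);P=np.eye(3)-np.outer(d,d);A+=P;B+=P@o;L.append((o,P))
    x=np.linalg.solve(A,B);return x,[float(np.linalg.norm(P@(x-o))) for o,P in L]
def proj(K,W,p):
    q=np.linalg.inv(W)@np.append(p,1);u=K@q[:3];return u[:2]/u[2]
E
python3 - <<'E'
from h import *
print(r.get_state(),r.grip_depth)
for n in('side','top','wrist'):
    im,K,W=cap(n,n+'0.png');print(n,K.round(1).tolist(),W.round(3).tolist())
E
```

```text
{'time_s': 0.0, 'joints': array([ 8.42313862e+01,  2.05911754e+01,  6.34392398e-01, -2.19253026e-02,
       -7.01362037e+01, -1.65060414e+01]), 'qd': array([ 0.02051872, -0.03133501,  0.01467457,  0.1337348 , -0.00026681,
        0.01765861]), 'joint_torque': array([-2.07930789e-03, -5.82718277e+01,  2.93066365e+01,  6.99753195e+00,
        7.07507323e-03, -1.52584389e-04]), 'tcp_pos': array([0.25569434, 0.62416425, 0.22562465]), 'eef_rot': array([ 1.79904989e+02, -6.66001112e-03, -2.22821163e+01]), 'contact_force': array([ 0.42441983,  0.45245085, -0.57577652]), 'moment': array([ 0.01325629, -0.01543   ,  0.04164164]), 'gripper_width': 0.08755533246898121} 0.0188
side [[386.7, 0.0, 279.8], [0.0, 386.7, 208.4], [0.0, 0.0, 1.0]] [[0.987, -0.102, 0.127, 0.433], [-0.161, -0.487, 0.858, -0.757], [-0.026, -0.867, -0.497, 0.519], [0.0, 0.0, 0.0, 1.0]]
top [[395.1, 0.0, 277.7], [0.0, 395.1, 209.2], [0.0, 0.0, 1.0]] [[-0.002, -0.996, 0.09, 0.491], [-1.0, 0.002, 0.005, 0.014], [-0.005, -0.09, -0.996, 0.831], [0.0, 0.0, 0.0, 1.0]]
wrist [[327.0, 0.0, 281.6], [0.0, 327.0, 208.4], [0.0, 0.0, 1.0]] [[-0.38, -0.889, -0.254, 0.326], [-0.925, 0.366, 0.104, 0.596], [0.001, 0.274, -0.962, 0.384], [0.0, 0.0, 0.0, 1.0]]
```

View pics/side0.png

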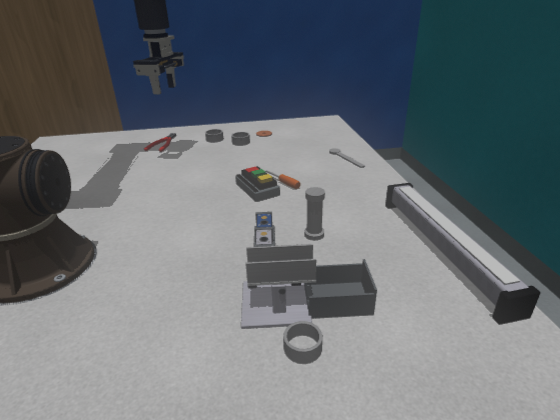

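View pics/top0.png

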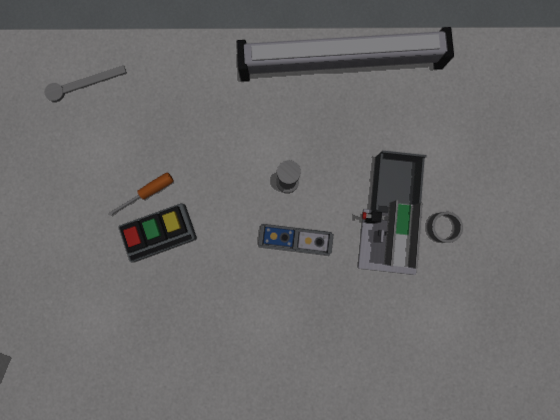

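View pics/wrist0.png

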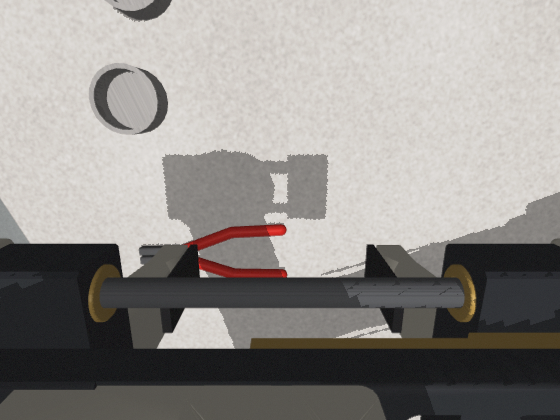

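The side and top views show everything. In the top view the blue block is at (279,238), the spare at (314,241), and the green patch at (403,220) with the bin towards the top of the picture (+x). The keys are red (132,237), green (151,229) and yellow (171,222), the sleeve is at (288,175) and the ring at (444,227). I'll take measurements next.

Run:
```python
from h import *
def masks(im):
    hsv=cv2.cvtColor(im,cv2.COLOR_BGR2HSV);h,s,v=cv2.split(hsv)
    return dict(blue=((h>95)&(h<130)&(s>90)&(v>40)),green=((h>45)&(h<85)&(s>100)&(v>40)),yellow=((h>20)&(h<35)&(s>150)&(v>60)),red=(((h<6)|(h>174))&(s>150)&(v>60)),orange=((h>=6)&(h<15)&(s>150)))
Z=dict(blue=.046,green=.058,yellow=.058,red=.05,orange=.013)
for n in('top','side'):
    im,K,W=load(n+'0')
    for c,m in masks(im).items():
        k,l,st,ce=cv2.connectedComponentsWithStats(m.astype(np.uint8))
        for i in range(1,k):
            if st[i,4]>40:
                pts=np.argwhere(l==i)[:,::-1].astype(np.float32)
                print(n,c,st[i].tolist(),ce[i].round(1),plane(K,W,ce[i],Z[c]).round(4))
im,K,W=load('top0')
cv2.imwrite('pics/z1.png',cv2.resize(im[140:280,340:470],None,fx=4.2,fy=4.2,interpolation=cv2.INTER_CUBIC))
cv2.imwrite('pics/z2.png',cv2.resize(im[190:270,240:350],None,fx=7,fy=7,interpolation=cv2.INTER_CUBIC))
im,K,W=load('side0')
cv2.imwrite('pics/z3.png',cv2.resize(im[150:370,220:390],None,fx=3.6/1.4,fy=3.6/1.4,interpolation=cv2.INTER_CUBIC))
```

```text
top blue [263, 227, 32, 20, 338] [277.9 236.3] [0.5076 0.0173 0.046 ]
top green [396, 204, 15, 30, 351] [403.  218.9] [ 0.541  -0.2279  0.058 ]
top green [142, 218, 18, 22, 257] [150.5 228.6] [0.5228 0.2668 0.058 ]
top yellow [162, 211, 18, 21, 252] [170.8 221.3] [0.5372 0.2274 0.058 ]
top red [123, 226, 18, 21, 240] [131.6 236.2] [0.5083 0.3066 0.05  ]
top orange [138, 173, 35, 26, 406] [155.3 185.4] [0.6153 0.274  0.013 ]
side blue [93, 0, 330, 149, 35999] [270.3  62.5] [0.8282 2.1704 0.046 ]
side blue [257, 214, 14, 13, 96] [263.5 220.2] [0.5076 0.0126 0.046 ]
```

View pics/z1.png

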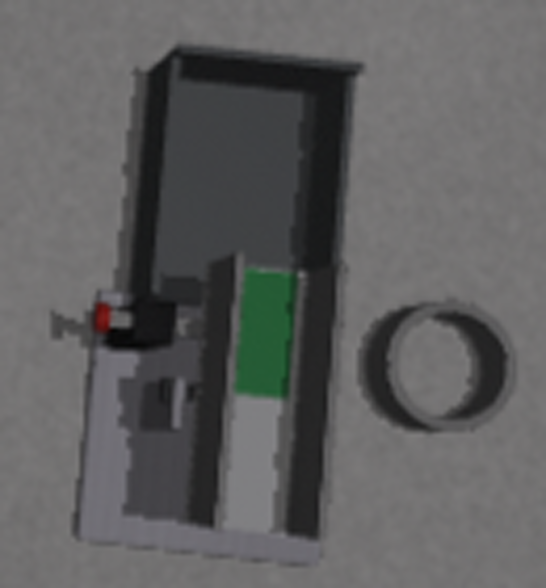

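View pics/z2.png

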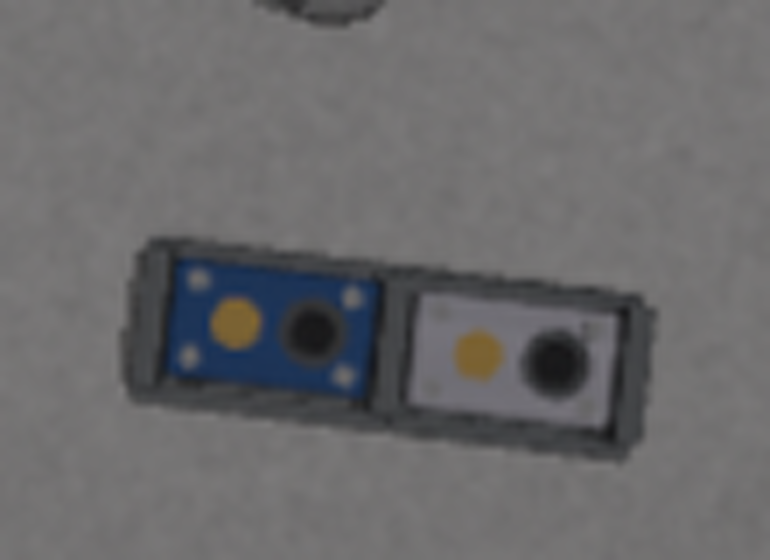

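View pics/z3.png

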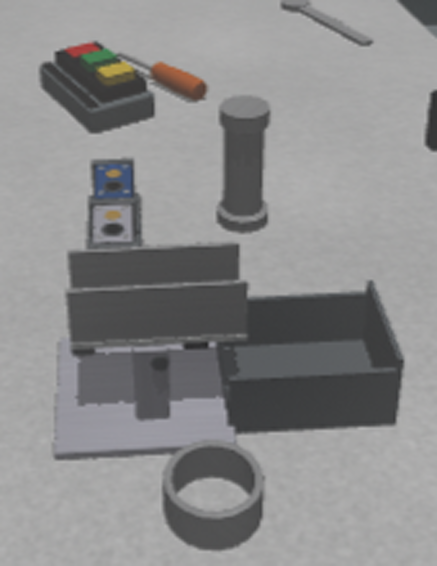

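Run:
```python
from h import *
im,K,W=load('top0')
cv2.imwrite('pics/z4.png',cv2.resize(im[150:270,220:360],None,fx=5.5,fy=5,interpolation=cv2.INTER_CUBIC))
print('T',np.round(np.linalg.inv(T_tool(r.get_state()))@load('wrist0')[2],3))
K2,W2=load('side0')[1:]
# sleeve top: z3 zoom center (245,112)/2.571+(220,150); 
s=(245/2.5714+220,111/2.5714+150); print(s,plane(K2,W2,s,.118), plane(K,W,(288.5,172),.118))
print(tri((K,W,(288.5,172)),(K2,W2,s)))
for w,u in (('L',217),('R',268)): print(w,plane(K2,W2,(u/2.5714+220,218/2.5714+150),.0))
```

```text
T [[-0.001 -0.962 -0.274  0.075]
 [ 1.    -0.001 -0.001 -0.   ]
 [ 0.001 -0.274  0.962 -0.158]
 [ 0.     0.     0.     1.   ]]
(315.2788364315159, 193.16714630162556) [ 0.62406959 -0.01346303  0.118     ] [ 0.62336836 -0.00271408  0.118     ]
(array([ 0.62558947, -0.00302188,  0.11225125]), [0.0011462090333760615, 0.0011462090333759674])
L [0.60309681 0.00098309 0.        ]
R [ 0.64967308 -0.00848968  0.        ]
```

View pics/z4.png

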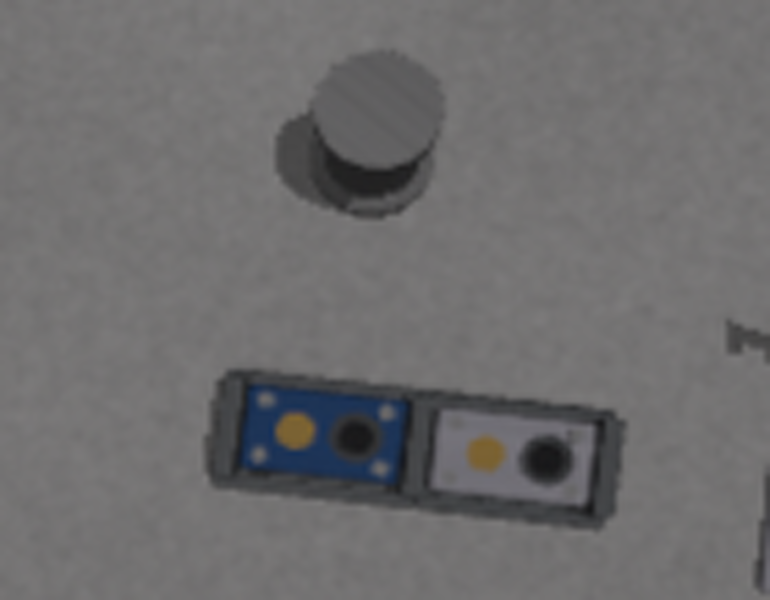

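```bash
cat >> h.py <<'E'
def go(p,rpy):
    s=r.get_state();T=T_tool(s)
    d=T[:3,:3].T@(np.array(p)-T[:3,3]);w=(R.from_matrix(T[:3,:3]).inv()*R.from_euler('xyz',rpy,degrees=True)).as_rotvec()
    print('t',s['time_s'],'shift',d.round(4).tolist(),'turn',w.round(4).tolist(),'rows~',max(np.linalg.norm(d)/.05,np.linalg.norm(w)/.15).round(1))
E
python3 -c "
from h import *
go([.505,.017,.225],[180,0,-96])"
```

```text
t 0.15 shift [0.4609, 0.4674, 0.0015] turn [0.001, -0.001, 1.2866] rows~ 13.1
```

>>> step_arm(
  increments=[
    [[0.033,0.0335,0],[0,0,0.092],0],
    [[0.066,0.067,0],[0,0,0.184],0],
    [[0.099,0.1,0],[0,0,0.276],0],
    [[0.132,0.134,0],[0,0,0.368],0],
    [[0.165,0.167,0],[0,0,0.46],0],
    [[0.198,0.2,0],[0,0,0.55],0],
    [[0.231,0.234,0],[0,0,0.644],0],
    [[0.264,0.268,0],[0,0,0.736],0],
    [[0.297,0.3,0],[0,0,0.828],0],
    [[0.33,0.334,0],[0,0,0.92],0],
  ],
)

```text
time_s: 1.15
tcp_pos: [0.4349, 0.1887, 0.2267]
eef_rot: [-180.0, 0.0, -75.2]
contact_force: [1.2, 1.5, 0.6]
gripper_width: 0.0879
```

```bash
python3 -c "
from h import *
go([.505,.017,.225],[180,0,-96])"
```

```text
t 1.15 shift [0.1839, -0.0238, 0.0017] turn [-0.0004, 0.0003, 0.3634] rows~ 3.7
```

>>> step_arm(
  increments=[
    [[0.04,-0.005,0],[0,0,0.08],0],
    [[0.08,-0.01,0],[0,0,0.16],0],
    [[0.12,-0.015,0],[0,0,0.24],0],
    [[0.155,-0.02,0],[0,0,0.31],0],
    [[0.184,-0.024,0],[0,0,0.363],0],
    [[0.184,-0.024,0],[0,0,0.363],0],
    [[0.184,-0.024,0],[0,0,0.363],0],
  ],
)

```text
time_s: 1.85
tcp_pos: [0.5053, 0.0183, 0.2262]
eef_rot: [180.0, -0.0, -95.9]
contact_force: [0.5, 1.4, 0.4]
gripper_width: 0.0875
```

```bash
python3 -c "
from h import *
print(r.get_state()['tcp_pos'],r.get_state()['eef_rot'],r.get_state()['joints'])
cap('wrist','w1.png')"
```

```text
[0.50531121 0.01826755 0.22621256] [ 1.79959006e+02 -9.15299281e-03 -9.58718938e+01] [ 2.43517050e+01  4.50254992e+00 -2.02687729e+01 -1.40117946e-02
 -6.52687068e+01 -3.02177356e+01]
```

View pics/w1.png

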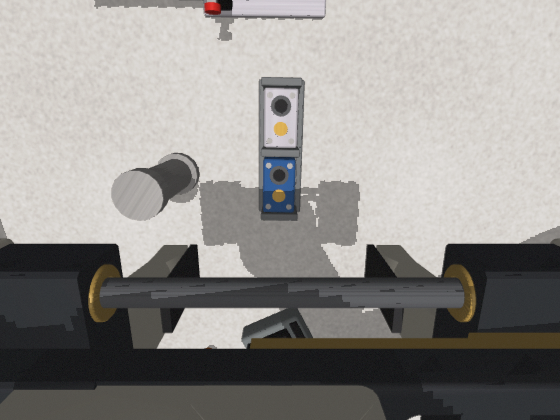

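The wrist view shows the blue block at (279,187), the spare above it at (281,117), the sleeve at left with its top at (140,194), and the red bolt end at (212,8).

Run:
```python
from h import *
def rect(im,box,mode='blue'):
    x0,y0,x1,y1=box
    hsv=cv2.cvtColor(im,cv2.COLOR_BGR2HSV);h,s,v=cv2.split(hsv)
    m=((h>95)&(h<130)&(s>100)&(v>30)).astype(np.uint8)
    mm=np.zeros_like(m);mm[y0:y1,x0:x1]=m[y0:y1,x0:x1]
    c=max(cv2.findContours(mm,0,2)[0],key=cv2.contourArea)
    rc=cv2.minAreaRect(cv2.convexHull(c));return rc,cv2.boxPoints(rc)
im,K,W=load('w1');rw,bw=rect(im,(240,140,320,230))
it,Kt,Wt=load('top0');rt,bt=rect(it,(250,215,305,260))
isd,Ks,Ws=load('side0');rs,bs=rect(isd,(245,205,285,235))
print(rw,rt,rs)
print('tri w-top',tri((K,W,rw[0]),(Kt,Wt,rt[0])),'w-side',tri((K,W,rw[0]),(Ks,Ws,rs[0])))
P=np.array([plane(K,W,u,.046) for u in bw]);print(P.round(4),P.mean(0).round(4))
e=[P[1]-P[0],P[2]-P[1]];
for d in e: print(np.linalg.norm(d).round(4),np.degrees(np.arctan2(d[1],d[0])).round(2))
P=np.array([plane(Kt,Wt,u,.046) for u in bt]);print(P.mean(0).round(4))
for d in [P[1]-P[0],P[2]-P[1]]: print(np.linalg.norm(d).round(4),np.degrees(np.arctan2(d[1],d[0])).round(2))
cv2.imwrite('pics/z5.png',cv2.resize(im[60:240,90:330],None,fx=3.2,fy=3.2))
# sleeve top
print(plane(K,W,(140,194),.118),plane(K,W,(113,194),.118),plane(K,W,(167,194),.118))
```

```text
((279.0, 184.5), (55.0, 32.0), 90.0) ((278.3385009765625, 236.29232788085938), (29.27219581604004, 16.62065315246582), 7.125016689300537) ((268.0, 219.0), (8.0, 4.0), 90.0)
tri w-top (array([0.50855807, 0.01635421, 0.03741791]), [0.0007295046933229645, 0.0007295046933227712]) w-side (array([0.51366426, 0.01373671, 0.04762698]), [0.004693025467806476, 0.00469302546780623])
[[ 0.5224 -0.0159  0.046 ]
 [ 0.4896 -0.0125  0.046 ]
 [ 0.495   0.0465  0.046 ]
 [ 0.5294  0.0429  0.046 ]] [0.5091 0.0153 0.046 ]
0.033 174.07
0.0592 84.72
[0.5077 0.0164 0.046 ]
0.0329 -7.06
0.0582 -97.24
[ 0.62358523 -0.0042708   0.118     ] [ 0.64605331 -0.00660876  0.118     ] [ 0.60111283 -0.00193239  0.118     ]
```

View pics/z5.png

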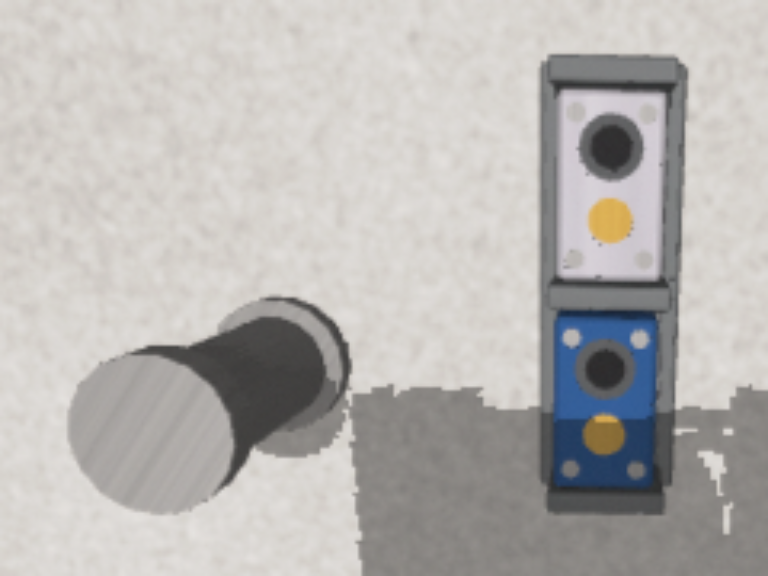

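The sleeve's top edge reaches x≈0.601. An upright gripper body over the block would reach about 0.605, so it would hit. I'll tilt the hand 40° about the jaw axis, leaning to +y, which clears the sleeve, and take a second view in that pose.

```bash
cat >> h.py <<'E'
def rpyt(yaw,tilt):
    return (R.from_euler('xyz',[180,0,yaw],degrees=True)*R.from_rotvec([0,np.radians(tilt),0])).as_euler('xyz',degrees=True)
E
python3 -c "
from h import *
go([.5085,.02,.14],rpyt(-96,40))"
```

```text
t 1.9 shift [-0.0014, -0.0032, 0.0863] turn [-0.0008, 0.6981, 0.0035] rows~ 4.7
```

>>> step_arm(
  increments=[
    [[0,-0.001,0.015],[0,0.12,0],0],
    [[0,-0.001,0.03],[0,0.24,0],0],
    [[0,-0.002,0.045],[0,0.36,0],0],
    [[0,-0.003,0.06],[0,0.48,0],0],
    [[0,-0.003,0.075],[0,0.6,0],0],
    [[-0.001,-0.003,0.086],[0,0.698,0.003],0],
    [[-0.001,-0.003,0.086],[0,0.698,0.003],0],
    [[-0.001,-0.003,0.086],[0,0.698,0.003],0],
  ],
)

```text
time_s: 2.7
tcp_pos: [0.5083, 0.0208, 0.14]
eef_rot: [180.0, -40.0, -95.8]
contact_force: [-0.4, 0.3, 0.6]
gripper_width: 0.0877
```

Run:
```python
from h import *
s=r.get_state();print(s['tcp_pos'],s['eef_rot'],s['joints'].round(1))
im,K,W=cap('wrist','w2.png');cap('side','s2.png')
```

```text
[0.50830587 0.02084086 0.13997289] [179.96179669 -39.9939619  -95.76373613] [ 43.   22.3 -32.   26.7 -70.2 -65.8]
```

View pics/w2.png

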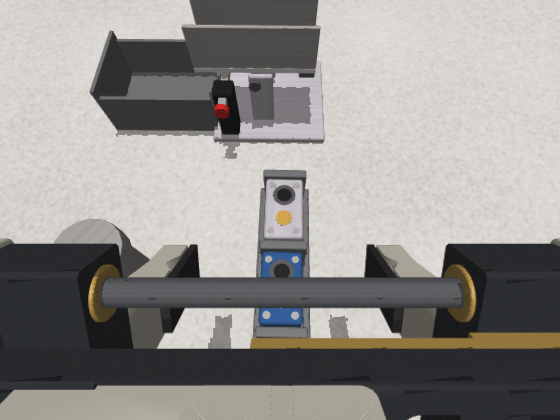

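View pics/s2.png

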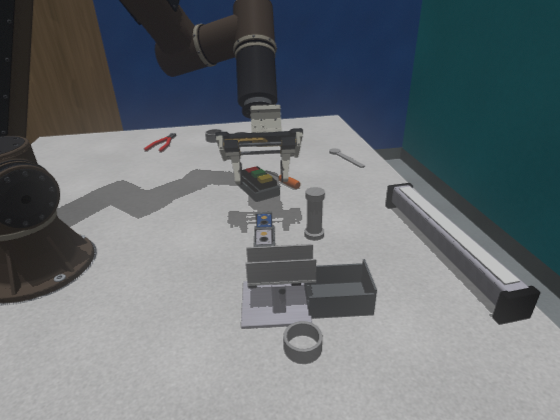

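The second wrist view shows the block at about (281,290), partly hidden by the rod. The spare's yellow dot at (283,218) and the block's white corner dots at (268,260), (296,258), (269,318), (297,316) can be matched with the first view.

Run:
```python
from h import *
def dots(im,box,lo):
    x0,y0,x1,y1=box
    hsv=cv2.cvtColor(im,cv2.COLOR_BGR2HSV);h,s,v=cv2.split(hsv)
    m=((s<70)&(v>lo)).astype(np.uint8)[y0:y1,x0:x1]
    k,l,st,ce=cv2.connectedComponentsWithStats(m)
    return [(st[i,4],(ce[i]+[x0,y0]).round(1).tolist()) for i in range(1,k) if 6<st[i,4]<80]
a=load('w1');b=load('w2')
print(dots(a[0],(264,160,295,211),120));print(dots(b[0],(262,252,302,323),120))
def ye(im,box):
    x0,y0,x1,y1=box;h,s,v=cv2.split(cv2.cvtColor(im,cv2.COLOR_BGR2HSV))
    m=((h>12)&(h<32)&(s>110)).astype(np.uint8)[y0:y1,x0:x1];M=cv2.moments(m,True);return (M['m10']/M['m00']+x0,M['m01']/M['m00']+y0)
ya=ye(a[0],(268,115,295,142));yb=ye(b[0],(270,205,300,232));print(ya,yb,tri((a[1],a[2],ya),(b[1],b[2],yb)))
cv2.imwrite('pics/z6.png',cv2.resize(b[0][160:345,240:330],None,fx=3.2,fy=3.2))
```

```text
[(np.int32(26), [268.3, 165.2]), (np.int32(28), [289.4, 165.5])]
[(np.int32(42), [268.1, 258.8]), (np.int32(43), [294.9, 259.1]), (np.int32(51), [266.0, 314.6]), (np.int32(52), [294.6, 315.2])]
(280.17808219178085, 128.47945205479454) (283.23295454545456, 217.1818181818182) (array([ 0.50178225, -0.04246786,  0.04641485]), [2.1094599984241894e-05, 2.1094599984214338e-05])
```

View pics/z6.png

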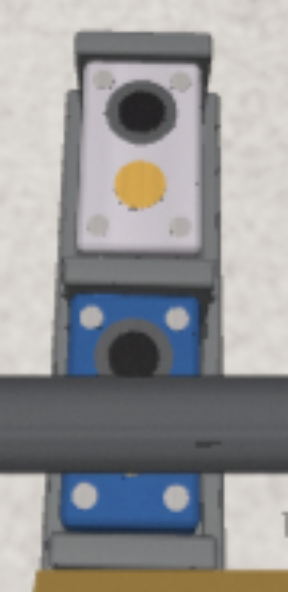

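Run:
```python
from h import *
a=load('w1');b=load('w2')
for u,v in (((268.3,165.2),(268.1,258.8)),((289.4,165.5),(294.9,259.1))): print(tri((a[1],a[2],u),(b[1],b[2],v)))
P=np.array([plane(b[1],b[2],u,.046) for u in ((268.1,258.8),(294.9,259.1),(294.6,315.2),(266,314.6))])
print(P.round(4),P.mean(0)); d=P[3]+P[2]-P[0]-P[1];print(np.degrees(np.arctan2(d[1],d[0])))
Pm=P.mean(0)
go([Pm[0],Pm[1],.07],rpyt(-96,40))
```

```text
(array([ 0.51795312, -0.00692561,  0.04630037]), [3.173569270466815e-05, 3.173569270457157e-05])
(array([ 0.4961446 , -0.00438017,  0.04654714]), [4.5924872534991195e-05, 4.59248725349236e-05])
[[ 0.518  -0.007   0.046 ]
 [ 0.4961 -0.0045  0.046 ]
 [ 0.5015  0.0393  0.046 ]
 [ 0.5233  0.0366  0.046 ]] [0.50972256 0.0160961  0.046     ]
82.96514181693317
t 2.8 shift [-0.0426, -0.0013, 0.0573] turn [-0.0026, 0.0028, -0.0001] rows~ 1.4
```

```bash
python3 -c "
from h import *
go([.5097,.0161,.028],rpyt(-97,40))"
```

```text
t 2.8 shift [-0.0695, -0.0011, 0.0895] turn [-0.0138, 0.0028, 0.0133] rows~ 2.3
```

>>> step_arm(
  increments=[
    [[-0.007,-0.001,0.009],[-0.014,0.003,0.013],0],
    [[-0.02,-0.001,0.026],[-0.014,0.003,0.013],0],
    [[-0.034,-0.001,0.044],[-0.014,0.003,0.013],0],
    [[-0.046,-0.001,0.06],[-0.014,0.003,0.013],0],
    [[-0.055,-0.001,0.071],[-0.014,0.003,0.013],0],
    [[-0.062,-0.001,0.08],[-0.014,0.003,0.013],0],
    [[-0.0695,-0.001,0.0895],[-0.014,0.003,0.013],0],
    [[-0.0695,-0.001,0.0895],[-0.014,0.003,0.013],0],
    [[-0.0695,-0.001,0.0895],[-0.014,0.003,0.013],0],
  ],
)

```text
time_s: 3.7
tcp_pos: [0.5094, 0.0152, 0.0275]
eef_rot: [179.9, -40.2, -97.0]
contact_force: [0.4, -1.0, -0.1]
gripper_width: 0.0877
```

```bash
python3 -c "
from h import *
s=r.get_state();print(s['tcp_pos'],s['eef_rot'],s['joints'].round(1),s['contact_force'].round(1))
im,K,W=cap('side','s3.png');cap('wrist','w3.png')
cv2.imwrite('pics/z7.png',cv2.resize(im[60:260,180:380],None,fx=3,fy=3))"
```

```text
[0.50935855 0.01522771 0.0274806 ] [179.90084563 -40.17319408 -96.97206315] [ 41.6  31.5 -36.9  30.2 -57.9 -73.2] [ 0.4 -1.  -0.1]
```

View pics/z7.png

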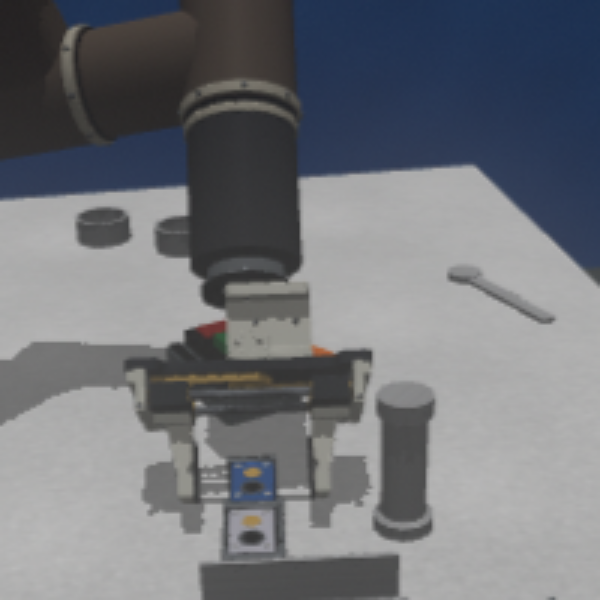

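View pics/w3.png

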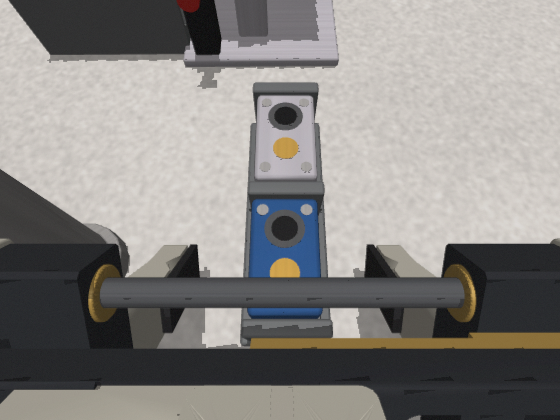

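The fingers straddle the block, which is centred at column 285 between fingers at 198 and 366. The hand is clear of the sleeve, so I'll close.

>>> step_arm(
  increments=[
    [[0,0,0],[0,0,0],0.5],
    [[0,0,0],[0,0,0],0.7],
    [[0,0,0],[0,0,0],1],
    [[0,0,0],[0,0,0],1],
    [[0,0,0],[0,0,0],1],
    [[0,0,0],[0,0,0],1],
    [[0,0,0],[0,0,0],1],
    [[0,0,0],[0,0,0],1],
  ],
  force=35,
)

```text
time_s: 4.6
tcp_pos: [0.5092, 0.0152, 0.0273]
eef_rot: [179.9, -40.2, -97.0]
contact_force: [-0.4, 0.1, 0.5]
gripper_width: 0.0337
```

>>> step_arm(
  increments=[
    [[0.0065,0,-0.0076],[0,0,0],1],
    [[0.016,0,-0.019],[0,0,0],1],
    [[0.0258,0,-0.0306],[0,0,0],1],
    [[0.0355,0,-0.042],[0,0,0],1],
    [[0.0452,0,-0.0535],[0,0,0],1],
    [[0.0581,0,-0.0688],[0,0,0],1],
    [[0.071,0,-0.084],[0,0,0],1],
    [[0.071,0,-0.084],[0,0,0],1],
  ],
)

```text
time_s: 5.4
tcp_pos: [0.5105, 0.016, 0.1402]
eef_rot: [-179.8, -40.0, -97.1]
contact_force: [0.2, 0.1, -3.1]
gripper_width: 0.0339
```

```bash
python3 -c "
from h import *
s=r.get_state();print(s['tcp_pos'],s['eef_rot'],s['contact_force'].round(1),s['gripper_width'])
im,K,W=cap('side','s4.png');cap('wrist','w4.png')
cv2.imwrite('pics/z8.png',cv2.resize(im[60:260,180:380],None,fx=3,fy=3))"
```

```text
[0.51047056 0.01600779 0.14019658] [-179.83486043  -39.96530462  -97.11709066] [ 0.2  0.1 -3.1] 0.03385852323311097
```

View pics/z8.png

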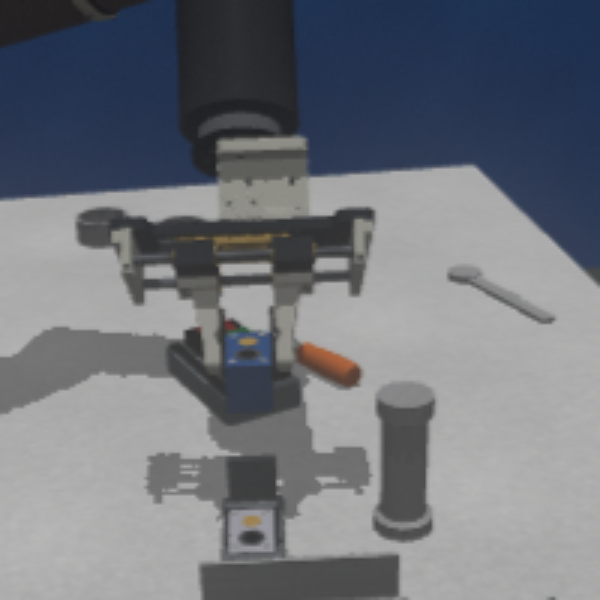

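View pics/w4.png

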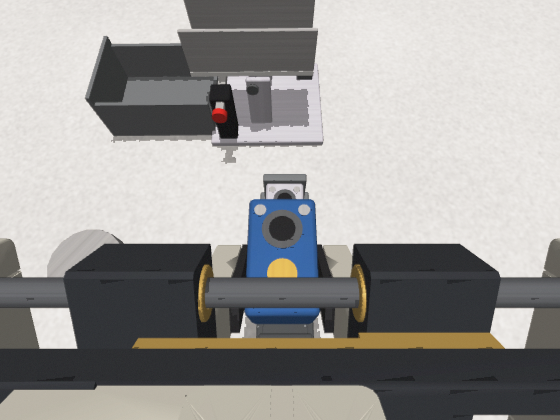

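The blue block is held level and clear of the holder, and the spare is still in its pocket. Next I carry the block to clear table around (0.44, 0.09).

```bash
python3 -c "
from h import *
go([.44,.09,.14],rpyt(-97,40))
go([.44,.09,.04],rpyt(-97,40))
go([.44,.09,.0222],rpyt(-97,40))"
```

```text
t 5.5 shift [-0.0489, 0.078, -0.0439] turn [0.0008, -0.0013, -0.0004] rows~ 2.0
t 5.5 shift [-0.1132, 0.0779, 0.0327] turn [0.0008, -0.0013, -0.0004] rows~ 2.8
t 5.5 shift [-0.1247, 0.0779, 0.0463] turn [0.0008, -0.0013, -0.0004] rows~ 3.1
```

>>> step_arm(
  increments=[
    [[-0.012,0.019,-0.011],[0,0,0],1],
    [[-0.03,0.048,-0.027],[0,0,0],1],
    [[-0.049,0.078,-0.044],[0,0,0],1],
    [[-0.07,0.078,-0.019],[0,0,0],1],
    [[-0.092,0.078,0.007],[0,0,0],1],
    [[-0.113,0.078,0.033],[0,0,0],1],
    [[-0.118,0.078,0.0387],[0,0,0],1],
    [[-0.118,0.078,0.0387],[0,0,0],1],
    [[-0.118,0.078,0.0387],[0,0,0],1],
  ],
)

```text
time_s: 6.4
tcp_pos: [0.4402, 0.0896, 0.0325]
eef_rot: [179.9, -40.2, -97.0]
contact_force: [0.3, 0.2, -2.3]
gripper_width: 0.0339
```

```bash
python3 -c "
from h import *
s=r.get_state();print(s['tcp_pos'],s['eef_rot'],s['contact_force'].round(1),s['gripper_width'],s['joints'].round())
go([.44,.09,.022],rpyt(-97,40))
"
```

```text
[0.44020895 0.08963498 0.03249081] [179.92716794 -40.16493077 -96.97904199] [ 0.3  0.2 -2.3] 0.03385387489283418 [ 53.  30. -37.  21. -61. -77.]
t 6.4 shift [-0.007, 0.0002, 0.0078] turn [0.001, -0.0029, 0.0003] rows~ 0.2
```

>>> step_arm(
  increments=[
    [[-0.0025,0,0.003],[0,0,0],1],
    [[-0.0045,0,0.0054],[0,0,0],1],
    [[-0.006,0,0.0072],[0,0,0],1],
    [[-0.007,0,0.0083],[0,0,0],1],
    [[-0.007,0,0.0083],[0,0,0],1],
  ],
)

```text
time_s: 6.9
tcp_pos: [0.4399, 0.0895, 0.0213]
eef_rot: [179.9, -40.2, -97.0]
contact_force: [-0.9, 1.8, 2.2]
gripper_width: 0.0339
```

Contact felt. I release to a partial opening, then back off along the tool axis.

>>> step_arm(
  increments=[
    [[0,0,0],[0,0,0],0.3],
    [[0,0,0],[0,0,0],0.3],
    [[0,0,0],[0,0,0],0.3],
    [[0,0,0],[0,0,0],0.3],
    [[0,0,-0.015],[0,0,0],0.3],
    [[0,0,-0.045],[0,0,0],0.3],
    [[0,0,-0.08],[0,0,0],0.1],
    [[0,0,-0.12],[0,0,0],0],
    [[0,0,-0.12],[0,0,0],0],
  ],
)

```text
time_s: 7.8
tcp_pos: [0.4518, 0.1706, 0.1154]
eef_rot: [-179.8, -39.8, -97.0]
contact_force: [-0.7, -0.8, 0.6]
gripper_width: 0.0797
```

```bash
python3 -c "
from h import *
s=r.get_state();print(s['tcp_pos'],s['eef_rot'],s['contact_force'].round(1),s['gripper_width'])
im,K,W=cap('wrist','w5.png')
go([.44,.09,.16],[180,0,-7])"
```

```text
[0.451824   0.17063734 0.11543056] [-179.77355108  -39.80202803  -97.0027912 ] [-0.7 -0.8  0.6] 0.0797110769897373
t 7.85 shift [0.0905, 0.0008, 0.0153] turn [0.5444, -0.5463, -1.5006] rows~ 11.2
```

View pics/w5.png

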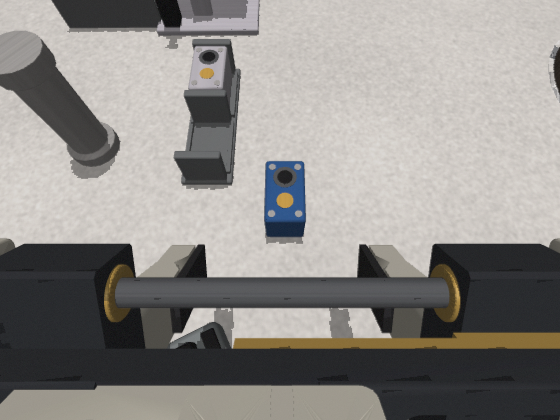

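The block stands upright on clear table at (285,190) and the holder pocket is empty. I straighten the hand, turn it 90°, and look at the block from above.

>>> step_arm(
  increments=[
    [[0.015,0,-0.01],[0.045,-0.045,-0.125],0],
    [[0.03,0,-0.01],[0.09,-0.09,-0.25],0],
    [[0.045,0,-0.005],[0.136,-0.136,-0.375],0],
    [[0.06,0,0],[0.181,-0.182,-0.5],0],
    [[0.07,0,0.005],[0.226,-0.227,-0.625],0],
    [[0.08,0,0.01],[0.272,-0.273,-0.75],0],
    [[0.09,0.001,0.015],[0.317,-0.318,-0.875],0],
    [[0.09,0.001,0.015],[0.362,-0.364,-1.0],0],
    [[0.09,0.001,0.015],[0.408,-0.41,-1.125],0],
    [[0.09,0.001,0.015],[0.453,-0.455,-1.25],0],
  ],
)

```text
time_s: 8.85
tcp_pos: [0.4377, 0.0874, 0.1585]
eef_rot: [175.3, -5.6, -20.9]
contact_force: [-0.0, -0.4, 0.1]
gripper_width: 0.0878
```

```bash
python3 -c "
from h import *
go([.44,.09,.16],[180,0,-7])"
```

```text
t 8.85 shift [0.0014, -0.0031, -0.0016] turn [0.0941, -0.0873, -0.247] rows~ 1.9
```

>>> step_arm(
  increments=[
    [[0.001,-0.003,-0.001],[0.047,-0.044,-0.124],0],
    [[0.001,-0.003,-0.002],[0.094,-0.087,-0.247],0],
    [[0.001,-0.003,-0.002],[0.094,-0.087,-0.247],0],
    [[0.001,-0.003,-0.002],[0.094,-0.087,-0.247],0],
  ],
)

```text
time_s: 9.25
tcp_pos: [0.4404, 0.09, 0.1603]
eef_rot: [179.8, -0.1, -7.6]
contact_force: [0.3, -0.3, 0.3]
gripper_width: 0.0877
```

```bash
python3 -c "
from h import *
s=r.get_state();print(s['tcp_pos'],s['eef_rot'],s['contact_force'].round(1),s['gripper_width'],s['joints'].round())
im,K,W=cap('wrist','w6.png')
h,sa,v=cv2.split(cv2.cvtColor(im,cv2.COLOR_BGR2HSV));m=((h>95)&(h<130)&(sa>100)&(v>30)).astype(np.uint8)
c=max(cv2.findContours(m,0,2)[0],key=cv2.contourArea);rc=cv2.minAreaRect(c);print(rc)
P=np.array([plane(K,W,u,.04) for u in cv2.boxPoints(rc)]);print(P.round(4),P.mean(0))
"
```

```text
[0.44039939 0.08997746 0.16028237] [ 1.79808791e+02 -1.01686386e-01 -7.61629895e+00] [ 0.3 -0.3  0.3] 0.0877452310347534 [ 37.   2. -32.   0. -56.  45.]
((281.0, 198.5), (43.0, 64.0), 90.0)
[[0.4682 0.1146 0.04  ]
 [0.4608 0.0599 0.04  ]
 [0.4221 0.0641 0.04  ]
 [0.4297 0.1209 0.04  ]] [0.44519927 0.08986672 0.04      ]
```

View pics/w6.png

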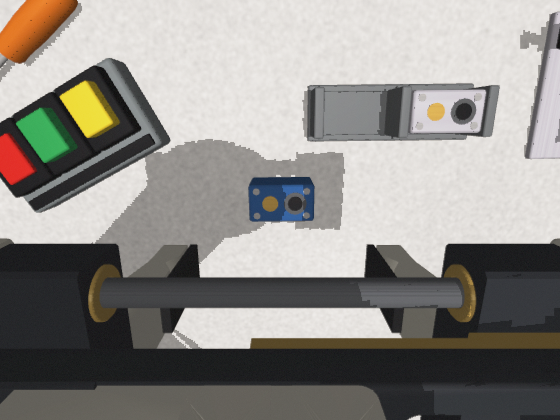

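In this view the block is at (281,203) with its front face showing at rows 177–185. Its dots are near (257,188), (306,188), (257,216) and (308,216). The bank is at the left with the green key at (43,134). I'll use the dots for the top face.

```bash
cat >> h.py <<'E'
def dots(im,box,lo=110):
    x0,y0,x1,y1=box
    h,s,v=cv2.split(cv2.cvtColor(im,cv2.COLOR_BGR2HSV))
    m=((s<70)&(v>lo)).astype(np.uint8)[y0:y1,x0:x1]
    k,l,st,ce=cv2.connectedComponentsWithStats(m)
    return [(int(st[i,4]),(ce[i]+[x0,y0]).round(1).tolist()) for i in range(1,k) if 6<st[i,4]<90]
E
python3 -c "
from h import *
a=load('w5');b=load('w6')
print(dots(a[0],(266,162,304,220)));print(dots(b[0],(251,183,313,220),80))
def ye(im,box):
    x0,y0,x1,y1=box;h,s,v=cv2.split(cv2.cvtColor(im,cv2.COLOR_BGR2HSV))
    m=((h>12)&(h<32)&(s>110)).astype(np.uint8)[y0:y1,x0:x1];M=cv2.moments(m,True);return (M['m10']/M['m00']+x0,M['m01']/M['m00']+y0)
ya=ye(a[0],(270,185,300,215));yb=ye(b[0],(258,190,284,218));print(ya,yb,tri((a[1],a[2],ya),(b[1],b[2],yb)))
"
```

```text
[(35, [271.8, 166.5]), (35, [297.2, 166.4]), (43, [270.9, 213.1]), (39, [298.1, 213.3])]
[(38, [255.9, 191.4]), (36, [306.1, 190.8]), (36, [306.0, 215.1]), (33, [256.6, 215.6])]
(284.4739583333333, 199.97916666666666) (269.7314285714286, 203.44) (array([0.44253632, 0.1002598 , 0.04034428]), [9.56379395740897e-06, 9.563793957390572e-06])
```

```bash
python3 -c "
from h import *
a=load('w5');b=load('w6')
for D,q in ((a,[(271.8,166.5),(297.2,166.4),(298.1,213.3),(270.9,213.1)]),(b,[(255.9,191.4),(306.1,190.8),(306,215.1),(256.6,215.6)])):
    P=np.array([plane(D[1],D[2],u,.04) for u in q]);print(P.round(4).tolist(),P.mean(0).round(4))
    for d in (P[1]-P[0]+P[2]-P[3],P[2]-P[1]+P[3]-P[0]): print(np.linalg.norm(d)/2,np.degrees(np.arctan2(d[1],d[0])))
go([.4403,.0898,.012],[180,0,-7])
go([.4403,.0898,.16],[180,0,-7])
"
```

```text
[[0.4495, 0.0669, 0.04], [0.4276, 0.0695, 0.04], [0.433, 0.1133, 0.04], [0.4549, 0.1105, 0.04]] [0.4412 0.0901 0.04  ]
0.022050166862762854 172.91331539351654
0.044012370222585626 82.88151415829194
[[0.4548, 0.1107, 0.04], [0.4495, 0.0672, 0.04], [0.4275, 0.0698, 0.04], [0.4329, 0.1135, 0.04]] [0.4412 0.0903 0.04  ]
0.043945217396542294 -97.05152430764296
0.02214325027014001 172.9949700306779
t 9.3 shift [-0.0001, -0.0001, 0.1483] turn [0.0037, -0.0018, -0.0098] rows~ 3.0
t 9.3 shift [0.0001, 0.0004, 0.0003] turn [0.0037, -0.0018, -0.0098] rows~ 0.1
```

```bash
python3 -c "
from h import *
go([.4412,.0902,.014],[180,0,-7])
"
```

```text
t 9.3 shift [0.0007, -0.0006, 0.1463] turn [0.0037, -0.0018, -0.0098] rows~ 2.9
```

>>> step_arm(
  increments=[
    [[0.0007,-0.0005,0.03],[0.003,-0.002,-0.008],0],
    [[0.0007,-0.0005,0.065],[0.003,-0.002,-0.008],0],
    [[0.0007,-0.0005,0.1],[0.003,-0.002,-0.008],0],
    [[0.0007,-0.0005,0.125],[0.003,-0.002,-0.008],0],
    [[0.0007,-0.0005,0.14],[0.003,-0.002,-0.008],0],
    [[0.0007,-0.0005,0.1463],[0.003,-0.002,-0.008],0],
    [[0.0007,-0.0005,0.1463],[0.003,-0.002,-0.008],0],
    [[0.0007,-0.0005,0.1463],[0.003,-0.002,-0.008],0],
  ],
)

```text
time_s: 10.1
tcp_pos: [0.442, 0.0916, 0.0152]
eef_rot: [-179.9, -0.0, -6.8]
contact_force: [-0.3, 0.7, 0.7]
gripper_width: 0.0879
```

```bash
python3 -c "
from h import *
s=r.get_state();print(s['tcp_pos'],s['eef_rot'],s['contact_force'].round(1),s['gripper_width'])
im,K,W=cap('wrist','w7.png')"
```

```text
[0.44196045 0.09162346 0.01519798] [-1.79922517e+02 -4.26442418e-02 -6.82647018e+00] [-0.3  0.7  0.7] 0.08786519894804201
```

View pics/w7.png

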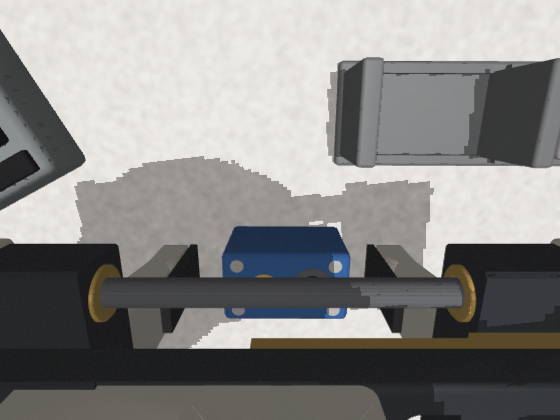

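The block spans columns 222–349, between fingers at 198 and 366. I'll close on its ends.

>>> step_arm(
  increments=[
    [[0,0,0],[0,0,0],0.25],
    [[0,0,0],[0,0,0],0.4],
    [[0,0,0],[0,0,0],1],
    [[0,0,0],[0,0,0],1],
    [[0,0,0],[0,0,0],1],
    [[0,0,0],[0,0,0],1],
  ],
  force=35,
)

```text
time_s: 10.75
tcp_pos: [0.4418, 0.0911, 0.0149]
eef_rot: [-179.9, -0.0, -6.8]
contact_force: [-1.2, -1.1, 4.3]
gripper_width: 0.0581
```

```bash
python3 -c "
from h import *
s=r.get_state();print(s['tcp_pos'],s['eef_rot'],s['contact_force'].round(1),s['gripper_width'])
im,K,W=cap('wrist','w8.png')
print(dots(im,(222,225,350,270)))
cv2.imwrite('pics/z9.png',cv2.resize(im[200:350,180:390],None,fx=3,fy=3))"
```

```text
[0.44181476 0.09112198 0.01488232] [-1.79934565e+02 -1.23664603e-02 -6.82120965e+00] [-1.2 -1.1  4.3] 0.05812402420593279
[]
```

View pics/z9.png

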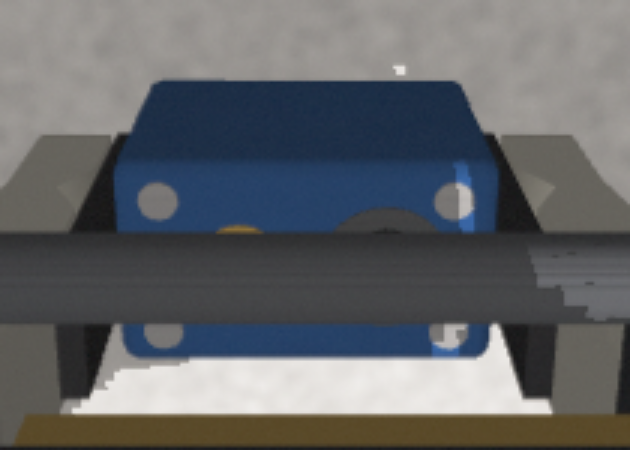

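```bash
python3 -c "
from h import *
D=load('w8');im,K,W=D;s=r.get_state();T=np.linalg.inv(T_tool(s))
for u in ((232.3,267.3),(331.3,267),(235,310.5),(329,310.5)):
    p=plane(K,W,u,.04);print(p.round(4),(T@np.append(p,1))[:3].round(4))
"
```

```text
[0.4543 0.112  0.04  ] [ 0.0099 -0.0223 -0.0251]
[0.4492 0.0681 0.04  ] [ 0.0101  0.022  -0.0251]
[0.4324 0.1143 0.04  ] [-0.0121 -0.0219 -0.0251]
[0.4272 0.0709 0.04  ] [-0.0121  0.0218 -0.0251]
```

>>> step_arm(
  increments=[
    [[0,0,-0.015],[0,0,0],1],
    [[0,0,-0.05],[0,0,0],1],
    [[0,0,-0.09],[0,0,0],1],
    [[0,0,-0.13],[0,0,0],1],
    [[0,0,-0.16],[0,0,0],1],
    [[0,0,-0.18],[0,0,0],1],
    [[0,0,-0.18],[0,0,0],1],
  ],
)

```text
time_s: 11.5
tcp_pos: [0.443, 0.0919, 0.1972]
eef_rot: [-179.7, -0.2, -6.8]
contact_force: [1.2, 0.3, -2.1]
gripper_width: 0.0575
```

The block sits centred in the grip: its x offset from the TCP is −1 mm, y is 0, and its bottom is 15 mm below the TCP. Next I turn 90° and look at the tray.

```bash
python3 -c "
from h import *
go([.53,-.15,.25],[180,0,-94])"
```

```text
t 11.5 shift [0.1153, 0.2296, -0.0534] turn [-0.0069, 0.0003, 1.5218] rows~ 10.1
```

>>> step_arm(
  increments=[
    [[0.006,0.012,-0.02],[0,0,0.1],1],
    [[0.02,0.04,-0.035],[0,0,0.23],1],
    [[0.034,0.068,-0.053],[0,0,0.375],1],
    [[0.048,0.096,-0.053],[0,0,0.52],1],
    [[0.062,0.124,-0.053],[0,0,0.665],1],
    [[0.076,0.152,-0.053],[0,0,0.81],1],
    [[0.09,0.18,-0.053],[0,0,0.955],1],
    [[0.103,0.205,-0.053],[0,0,1.1],1],
    [[0.112,0.224,-0.053],[-0.003,0,1.24],1],
    [[0.115,0.2296,-0.053],[-0.006,0,1.38],1],
  ],
)

```text
time_s: 12.5
tcp_pos: [0.5283, -0.1523, 0.2449]
eef_rot: [179.6, -0.1, -86.3]
contact_force: [0.7, 1.0, -3.0]
gripper_width: 0.0576
```

>>> step_arm(
  increments=[
    [[0,0,0],[0,0,0.1],1],
    [[0,0,0],[0,0,0.142],1],
    [[0,0,0],[0,0,0.142],1],
  ],
)

```text
time_s: 12.8
tcp_pos: [0.5279, -0.1506, 0.2454]
eef_rot: [179.6, -0.1, -94.1]
contact_force: [-0.2, -0.2, -2.0]
gripper_width: 0.0577
```

```bash
python3 -c "
from h import *
s=r.get_state();print(s['tcp_pos'],s['eef_rot'],s['contact_force'].round(1),s['gripper_width'],s['joints'].round())
im,K,W=cap('wrist','w9.png')"
```

```text
[ 0.52791825 -0.15060521  0.24535701] [ 1.79630133e+02 -1.42754535e-01 -9.40885528e+01] [-0.2 -0.2 -2. ] 0.05767018000824765 [  5.   8. -13.   0. -69.  -9.]
```

View pics/w9.png

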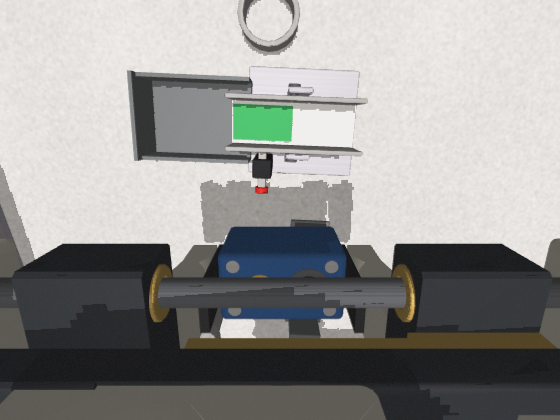

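The picture shows the green patch at about (263,123) with columns 233–293. The bin is to its left, the red bolt end at (262,190) is at the locked end, and the block is held at the bottom.

```bash
cat >> h.py <<'E'
def green(im,box):
    x0,y0,x1,y1=box;h,s,v=cv2.split(cv2.cvtColor(im,cv2.COLOR_BGR2HSV))
    m=np.zeros(h.shape,np.uint8);m[y0:y1,x0:x1]=((h>45)&(h<85)&(s>100)&(v>30))[y0:y1,x0:x1]
    c=max(cv2.findContours(m,0,2)[0],key=cv2.contourArea);return cv2.minAreaRect(c)
E
python3 - <<'E'
from h import *
im,K,W=load('w9');rc=green(im,(220,90,310,160));print(rc,cv2.boxPoints(rc).round(1).tolist())
it,Kt,Wt=load('top0');rt=green(it,(380,190,420,250));print(rt)
print(tri((K,W,rc[0]),(Kt,Wt,rt[0])))
for z in(.072,):
    P=np.array([plane(K,W,u,z) for u in cv2.boxPoints(rc)]);print(P.round(4).tolist(),P.mean(0).round(4))
    for d in (P[1]-P[0],P[2]-P[1],P[3]-P[2],P[0]-P[3]): print(np.linalg.norm(d).round(4),np.degrees(np.arctan2(d[1],d[0])).round(2))
    P=np.array([plane(Kt,Wt,u,z) for u in cv2.boxPoints(rt)]);print(P.mean(0).round(4))
    for d in (P[1]-P[0],P[2]-P[1]): print(np.linalg.norm(d).round(4),np.degrees(np.arctan2(d[1],d[0])).round(2))
cv2.imwrite('pics/z10.png',cv2.resize(im[60:200,120:380],None,fx=3,fy=3))
E
```

```text
((262.1481018066406, 122.09339141845703), (58.944313049316406, 35.18415069580078), 2.4895529747009277) [[231.89999389648438, 138.39999389648438], [233.5, 103.19999694824219], [292.3999938964844, 105.80000305175781], [290.79998779296875, 140.89999389648438]]
((403.05859375, 218.79656982421875), (12.041595458984375, 28.982873916625977), 4.763641834259033)
(array([ 0.54058128, -0.21962395,  0.08467382]), [0.001209191144125115, 0.0012091911441249818])
[[0.5738, -0.206, 0.072], [0.5685, -0.239, 0.072], [0.5119, -0.2325, 0.072], [0.5155, -0.1992, 0.072]] [ 0.5424 -0.2192  0.072 ]
0.0334 -99.04
0.057 173.49
0.0335 83.76
0.0586 -6.61
[ 0.5403 -0.2236  0.072 ]
0.056 -6.39
0.0231 -94.94
```

View pics/z10.png

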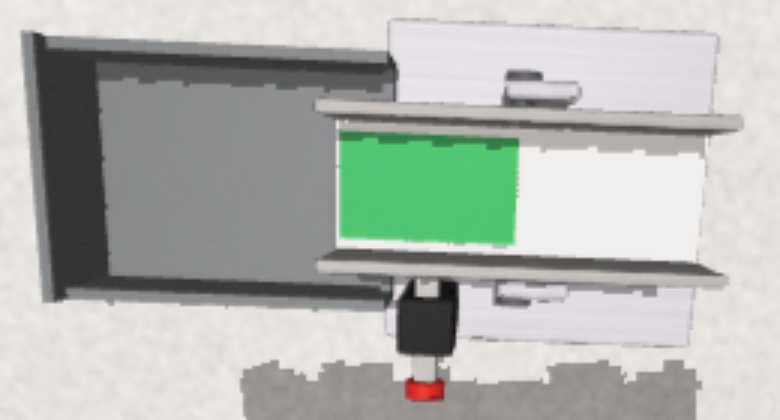

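```bash
python3 -c "
from h import *
go([.545,-.16,.185],[180,0,-96.5])"
```

```text
t 12.85 shift [0.0081, -0.0179, 0.0606] turn [0.0059, -0.0027, 0.044] rows~ 1.3
```

>>> step_arm(
  increments=[
    [[0.004,-0.009,0.02],[0.003,-0.0015,0.022],1],
    [[0.008,-0.018,0.045],[0.006,-0.003,0.044],1],
    [[0.008,-0.018,0.06],[0.006,-0.003,0.044],1],
    [[0.008,-0.018,0.06],[0.006,-0.003,0.044],1],
    [[0.008,-0.018,0.06],[0.006,-0.003,0.044],1],
  ],
)

```text
time_s: 13.35
tcp_pos: [0.5457, -0.16, 0.1872]
eef_rot: [-179.9, -0.0, -96.5]
contact_force: [0.7, 0.5, -1.7]
gripper_width: 0.0582
```

Run:
```python
from h import *
s=r.get_state();print(s['tcp_pos'],s['eef_rot'],s['contact_force'].round(1))
im,K,W=cap('wrist','w10.png')
rc=green(im,(150,0,400,200));print(rc,cv2.boxPoints(rc).round(1).tolist())
a=load('w9');ra=green(a[0],(220,90,310,160))
print(tri((K,W,rc[0]),(a[1],a[2],ra[0])))
P=np.array([plane(K,W,u,.072) for u in cv2.boxPoints(rc)]);print(P.round(4).tolist(),P.mean(0).round(4))
for d in (P[1]-P[0],P[2]-P[1],P[3]-P[2],P[0]-P[3]): print(np.linalg.norm(d).round(4),np.degrees(np.arctan2(d[1],d[0])).round(2))
cv2.imwrite('pics/z11.png',cv2.resize(im[60:240,120:380],None,fx=3,fy=3))
```

```text
[ 0.54574454 -0.16003158  0.18723873] [-1.79901273e+02 -1.02596184e-02 -9.64785112e+01] [ 0.7  0.5 -1.7]
((279.5, 133.5), (41.0, 71.0), 90.0) [[244.0, 113.0], [315.0, 113.0], [315.0, 154.0], [244.0, 154.0]]
(array([ 0.54235478, -0.21941181,  0.0740736 ]), [1.9575861785747308e-05, 1.957586178595979e-05])
[[0.5689, -0.2385, 0.072], [0.5122, -0.232, 0.072], [0.515, -0.1994, 0.072], [0.5736, -0.2061, 0.072]] [ 0.5424 -0.219   0.072 ]
0.0571 173.47
0.0327 85.07
0.059 -6.52
0.0327 -98.34
```

View pics/z11.png

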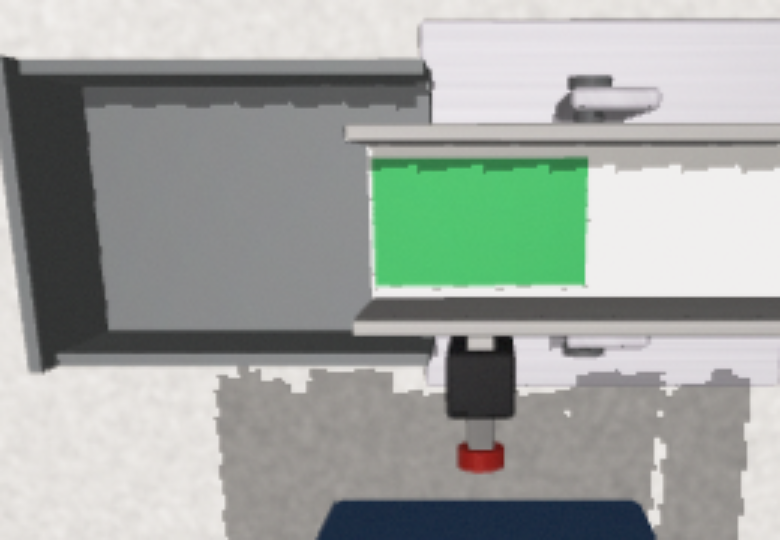

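Run:
```python
from h import *
im,K,W=load('w10');c=np.array([.5424,-.219]);n=np.array([np.sin(np.radians(6.5)),np.cos(np.radians(6.5))])
for v in (101.7,106.3,167,171.3):
    p=plane(K,W,(279.5,v),.116);print(p.round(4),((p[:2]-c)@n).round(4))
cc=c-0.0
print('target')
Rz=R.from_euler('xyz',[180,0,-96.5],degrees=True).as_matrix()
t=np.array([.5424,-.219,0])-Rz@np.array([-.001,0,0]);print(t)
for z in (.185,.14,.11,.09):go([t[0],t[1],z],[180,0,-96.5])
```

```text
[ 0.5394 -0.2422  0.116 ] -0.0234
[ 0.5397 -0.2393  0.116 ] -0.0204
[ 0.5445 -0.1987  0.116 ] 0.0204
[ 0.5448 -0.1956  0.116 ] 0.0235
target
[ 0.5422868  -0.21999357  0.        ]
t 13.4 shift [0.06, -0.0029, 0.003] turn [-0.0032, -0.0, 0.0003] rows~ 1.2
t 13.4 shift [0.06, -0.0028, 0.048] turn [-0.0032, -0.0, 0.0003] rows~ 1.5
t 13.4 shift [0.06, -0.0027, 0.078] turn [-0.0032, -0.0, 0.0003] rows~ 2.0
t 13.4 shift [0.06, -0.0026, 0.098] turn [-0.0032, -0.0, 0.0003] rows~ 2.3
```

The cheek inner edges sit ±20.4 mm from the patch midline, so lateral centre and yaw −96.5° are confirmed. The patch height measures 74 mm against 72 given. I move over the patch.

>>> step_arm(
  increments=[
    [[0.015,-0.001,0.003],[-0.003,0,0],1],
    [[0.035,-0.002,0.003],[-0.003,0,0],1],
    [[0.05,-0.003,0.003],[-0.003,0,0],1],
    [[0.06,-0.003,0.003],[-0.003,0,0],1],
    [[0.06,-0.003,0.02],[-0.003,0,0],1],
    [[0.06,-0.003,0.045],[-0.003,0,0],1],
    [[0.06,-0.003,0.045],[-0.003,0,0],1],
    [[0.06,-0.003,0.045],[-0.003,0,0],1],
  ],
)

```text
time_s: 14.2
tcp_pos: [0.542, -0.2204, 0.1428]
eef_rot: [179.9, -0.0, -96.5]
contact_force: [0.1, 0.0, -2.2]
gripper_width: 0.0576
```

Run:
```python
from h import *
s=r.get_state();print(s['tcp_pos'],s['eef_rot'],s['contact_force'].round(1),s['gripper_width'])
im,K,W=cap('wrist','w11.png')
go([.5423,-.2200,.1],[180,0,-96.5])
```

```text
[ 0.54203462 -0.22043702  0.14276905] [ 1.79940783e+02 -1.47672185e-02 -9.65429323e+01] [ 0.1  0.  -2.2] 0.057606908348806544
t 14.25 shift [-0.0004, 0.0005, 0.0435] turn [-0.0006, -0.0003, -0.0005] rows~ 0.9
```

View pics/w11.png

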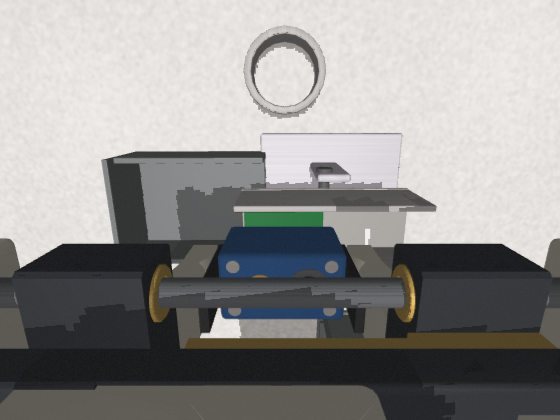

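The patch (columns 245–324) and the held block (221–346) share column 284. I lower slowly into the channel.

>>> step_arm(
  increments=[
    [[0,0,0.006],[0,0,0],1],
    [[0,0,0.013],[0,0,0],1],
    [[0,0,0.02],[0,0,0],1],
    [[0,0,0.027],[0,0,0],1],
    [[0,0,0.034],[0,0,0],1],
    [[0,0,0.04],[0,0,0],1],
    [[0,0,0.044],[0,0,0],1],
    [[0,0,0.044],[0,0,0],1],
  ],
)

```text
time_s: 15.05
tcp_pos: [0.5416, -0.22, 0.0976]
eef_rot: [179.9, 0.0, -96.6]
contact_force: [0.2, 0.3, -1.2]
gripper_width: 0.0576
```

Run:
```python
from h import *
s=r.get_state();print(s['tcp_pos'],s['eef_rot'],s['contact_force'].round(2),s['moment'].round(2),s['gripper_width'])
```

```text
[ 0.54163517 -0.21997024  0.09758971] [ 1.79903383e+02  1.21610084e-02 -9.65520301e+01] [ 0.2   0.27 -1.21] [ 0.02 -0.04  0.  ] 0.0575947667451012
```

>>> step_arm(
  increments=[
    [[0,0,0.003],[0,0,0],1],
    [[0,0,0.006],[0,0,0],1],
    [[0,0,0.008],[0,0,0],1],
    [[0,0,0.0085],[0,0,0],1],
    [[0,0,0.0085],[0,0,0],1],
  ],
)

```text
time_s: 15.55
tcp_pos: [0.542, -0.22, 0.0899]
eef_rot: [180.0, 0.0, -96.5]
contact_force: [-0.1, -0.3, -2.9]
gripper_width: 0.0576
```

Run:
```python
from h import *
s=r.get_state();print(s['tcp_pos'],s['eef_rot'],s['contact_force'].round(2),s['moment'].round(2),s['gripper_width'])
```

```text
[ 0.54204314 -0.22000386  0.08986536] [ 1.79976594e+02  1.01145028e-02 -9.65432292e+01] [-0.14 -0.29 -2.95] [ 0.06 -0.11 -0.05] 0.05757984161106394
```

>>> step_arm(
  increments=[
    [[0,0,0.0008],[0,0,0],1],
    [[0,0,0.0016],[0,0,0],1],
    [[0,0,0.0016],[0,0,0],1],
  ],
)

```text
time_s: 15.85
tcp_pos: [0.542, -0.22, 0.0882]
eef_rot: [180.0, 0.0, -96.5]
contact_force: [-0.6, 0.7, -2.5]
gripper_width: 0.0578
```

>>> step_arm(
  increments=[
    [[0,0,0.0005],[0,0,0],1],
    [[0,0,0.001],[0,0,0],1],
    [[0,0,0.001],[0,0,0],1],
  ],
)

```text
time_s: 16.15
tcp_pos: [0.542, -0.22, 0.0872]
eef_rot: [180.0, 0.0, -96.5]
contact_force: [0.5, -0.5, -2.5]
gripper_width: 0.0579
```

>>> step_arm(
  increments=[
    [[0,0,0.0005],[0,0,0],1],
    [[0,0,0.001],[0,0,0],1],
    [[0,0,0.001],[0,0,0],1],
  ],
)

```text
time_s: 16.45
tcp_pos: [0.5422, -0.2201, 0.0868]
eef_rot: [-180.0, 0.0, -96.5]
contact_force: [-1.0, 1.3, 4.0]
gripper_width: 0.0581
```

Touchdown felt, with the force going from −2.5 to +4 N. I release.

>>> step_arm(
  increments=[
    [[0,0,0],[0,0,0],0.3],
    [[0,0,0],[0,0,0],0.2],
    [[0,0,0],[0,0,0],0.15],
    [[0,0,0],[0,0,0],0.15],
    [[0,0,0],[0,0,0],0.15],
    [[0,0,-0.005],[0,0,0],0.15],
  ],
)

```text
time_s: 17.05
tcp_pos: [0.5415, -0.2199, 0.0908]
eef_rot: [179.9, 0.0, -96.6]
contact_force: [0.1, -0.7, -0.1]
gripper_width: 0.0744
```

>>> step_arm(
  increments=[
    [[0,0,-0.015],[0,0,0],0.15],
    [[0,0,-0.035],[0,0,0],0.15],
    [[0,0,-0.06],[0,0,0],0.15],
    [[-0.02,0,-0.09],[0,0,0],0.1],
    [[-0.05,0,-0.115],[0,0,0],0.1],
    [[-0.06,0,-0.115],[0,0,0],0],
    [[-0.06,0,-0.115],[0,0,0],0],
  ],
)

```text
time_s: 17.75
tcp_pos: [0.5494, -0.1592, 0.2073]
eef_rot: [-179.9, 0.0, -96.4]
contact_force: [-0.4, 0.0, 0.2]
gripper_width: 0.0864
```

Run:
```python
from h import *
s=r.get_state();print(s['tcp_pos'],s['eef_rot'],s['contact_force'].round(2),s['gripper_width'])
im,K,W=cap('wrist','w12.png')
```

```text
[ 0.54939226 -0.15916669  0.2072678 ] [-1.79909355e+02  4.52255326e-02 -9.64434233e+01] [-0.45  0.03  0.19] 0.0864334241423512
```

View pics/w12.png

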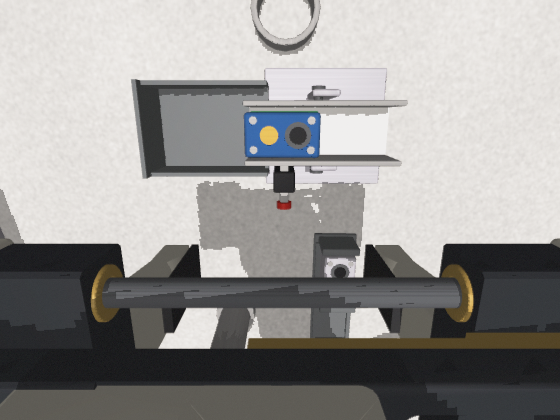

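The block lies in the channel at (283,135), level and released, with its dots near (253,121), (312,121), (253,150) and (311,150). I check its offset from the patch centre.

Run:
```python
from h import *
im,K,W=load('w12');d=dots(im,(246,114,319,157));print(d)
P=np.array([plane(K,W,u[1],.112) for u in d]);print(P.mean(0).round(4))
e=P.mean(0)[:2]-[.5424,-.219];a=np.radians(-6.5);print('along',e@[np.cos(a),np.sin(a)],'lat',e@[-np.sin(a),np.cos(a)])
# keys: coarse from top; wrist w6
b=load('w6');print(green(b[0],(0,90,90,180)))
```

```text
[(54, [252.5, 119.8]), (55, [311.3, 120.1]), (76, [292.3, 128.2]), (28, [308.4, 132.4]), (36, [298.7, 145.4]), (49, [253.1, 149.4]), (51, [310.4, 149.6])]
[ 0.5384 -0.2173  0.112 ]
along -0.004177331025814015 lat 0.0012051064782964732
((46.139625549316406, 134.58868408203125), (55.860267639160156, 39.00662612915039), 55.61965560913086)
```

Run:
```python
from h import *
im,K,W=load('w12')
P=np.array([plane(K,W,u,.112) for u in((252.5,119.8),(311.3,120.1),(253.1,149.4),(310.4,149.6))]);print(P.mean(0).round(4))
e=P.mean(0)[:2]-[.5424,-.219];a=np.radians(-6.5);print('along',e@[np.cos(a),np.sin(a)],'lat',e@[-np.sin(a),np.cos(a)])
it,Kt,Wt=cap('top','t2.png')
print(plane(Kt,Wt,(150.5,228.6),.058))
go([.49,.20,.21],[180,0,-20])
go([.49,.20,.21],[180,0,-110])
```

```text
[ 0.5442 -0.2181  0.112 ]
along 0.0016664000828836994 lat 0.0010556043922512965
[0.52291357 0.2668747  0.058     ]
t 17.85 shift [-0.3514, 0.099, -0.004] turn [0.0009, 0.001, -1.3354] rows~ 8.9
t 17.85 shift [-0.3514, 0.099, -0.004] turn [0.0013, 0.0001, 0.2354] rows~ 7.3
```

The block is within 1.7 mm along and 1.1 mm across the patch centre. I move to the key bank with the jaws shut and aligned with the bank's x (yaw about −70°).

Run:
```python
from h import *
go([.515,.262,.20],[180,0,-70])
```

```text
t 17.85 shift [-0.4158, 0.0811, 0.006] turn [0.0011, 0.0005, -0.4627] rows~ 8.5
```

View pics/t2.png

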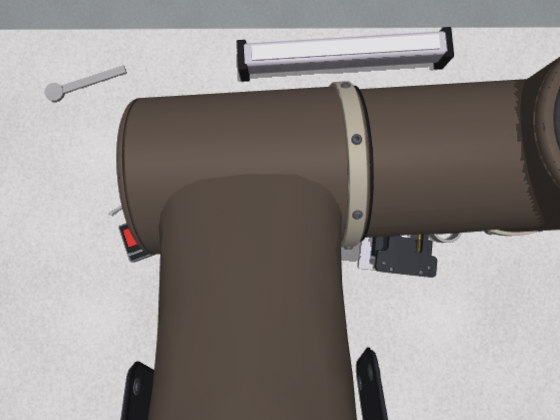

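The top view is blocked by the arm, so only the red key shows, at (130,238). I go on to the bank.

>>> step_arm(
  increments=[
    [[-0.025,0.005,0],[0,0,-0.02],0.5],
    [[-0.065,0.013,0],[0,0,-0.06],1],
    [[-0.11,0.021,0],[0,0,-0.11],1],
    [[-0.155,0.03,0],[0,0,-0.16],1],
    [[-0.2,0.039,0],[0,0,-0.21],1],
    [[-0.245,0.048,0],[0,0,-0.26],1],
    [[-0.29,0.057,0],[0,0,-0.31],1],
    [[-0.335,0.065,0],[0,0,-0.36],1],
    [[-0.375,0.073,0.003],[0,0,-0.41],1],
    [[-0.405,0.079,0.006],[0,0,-0.45],1],
  ],
)

```text
time_s: 18.85
tcp_pos: [0.5163, 0.2524, 0.1993]
eef_rot: [179.9, -0.0, -70.6]
contact_force: [0.5, -0.0, 1.1]
gripper_width: 0.0131
```

>>> step_arm(
  increments=[
    [[-0.01,0.002,0],[0,0,-0.013],1],
    [[-0.01,0.002,0],[0,0,-0.013],1],
    [[-0.01,0.002,0],[0,0,-0.013],1],
  ],
)

```text
time_s: 19.15
tcp_pos: [0.5113, 0.2587, 0.1998]
eef_rot: [179.9, -0.0, -70.1]
contact_force: [0.7, 1.1, 0.1]
gripper_width: 0.0004
```

Run:
```python
from h import *
s=r.get_state();print(s['tcp_pos'],s['eef_rot'],s['contact_force'].round(2),s['gripper_width'])
im,K,W=cap('wrist','w13.png')
b=load('w6');gb=green(b[0],(0,90,90,180));g=green(im,(150,60,450,245));print(g,cv2.boxPoints(g).round(1).tolist())
print(tri((K,W,g[0]),(b[1],b[2],gb[0])))
P=np.array([plane(K,W,u,.058) for u in cv2.boxPoints(g)]);print(P.round(4).tolist(),P.mean(0).round(4))
for d in (P[1]-P[0],P[2]-P[1]): print(np.linalg.norm(d).round(4),np.degrees(np.arctan2(d[1],d[0])).round(2))
```

```text
[0.5113453  0.2586546  0.19983459] [ 1.79912444e+02 -1.64599966e-02 -7.00698859e+01] [0.74 1.1  0.06] 0.00040932160059368127
((266.5, 199.0), (28.0, 37.0), 90.0) [[248.0, 185.0], [285.0, 185.0], [285.0, 213.0], [248.0, 213.0]]
(array([0.52529178, 0.26715465, 0.05278284]), [0.0002236497113224716, 0.00022364971132241715])
[[0.546, 0.259, 0.058], [0.5134, 0.2472, 0.058], [0.5041, 0.2729, 0.058], [0.5374, 0.285, 0.058]] [0.5252 0.266  0.058 ]
0.0346 -160.14
0.0274 110.04
```

View pics/w13.png

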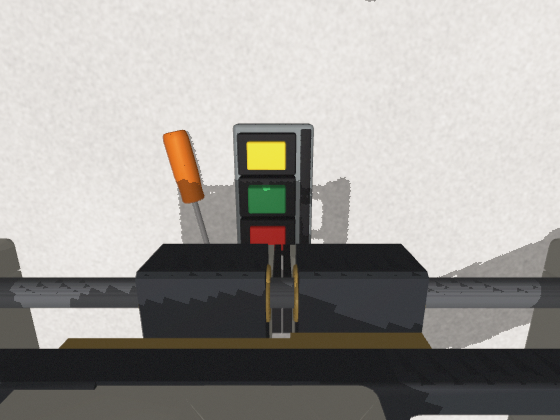

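The green key is at (266,199), the yellow at (266,155) and the red at (267,235), all aligned with the hand. The green centre is at (0.5252, 0.266).

Run:
```python
from h import *
go([.5252,.266,.066],[180,0,-70])
```

```text
t 19.2 shift [-0.0024, -0.0156, 0.1341] turn [0.001, -0.0001, -0.0017] rows~ 2.7
```

>>> step_arm(
  increments=[
    [[-0.0024,-0.0156,0.01],[0,0,0],1],
    [[-0.0024,-0.0156,0.04],[0,0,0],1],
    [[-0.0024,-0.0156,0.075],[0,0,0],1],
    [[-0.0024,-0.0156,0.105],[0,0,0],1],
    [[-0.0024,-0.0156,0.125],[0,0,0],1],
    [[-0.0024,-0.0156,0.134],[0,0,0],1],
    [[-0.0024,-0.0156,0.134],[0,0,0],1],
  ],
)

```text
time_s: 19.9
tcp_pos: [0.5251, 0.2659, 0.0655]
eef_rot: [179.9, -0.0, -70.1]
contact_force: [-0.2, 0.8, 0.2]
gripper_width: 0.0006
```

Run:
```python
from h import *
s=r.get_state();print(s['tcp_pos'],s['eef_rot'],s['contact_force'].round(2),s['gripper_width'])
im,K,W=cap('side','s5.png');cv2.imwrite('pics/z12.png',cv2.resize(im[60:320,180:380],None,fx=2.3,fy=2.3))
cap('wrist','w14.png')
```

```text
[0.52508577 0.26592981 0.0655329 ] [ 1.79875358e+02 -3.37641140e-02 -7.01012955e+01] [-0.22  0.83  0.19] 0.0005827883875236574
```

View pics/z12.png

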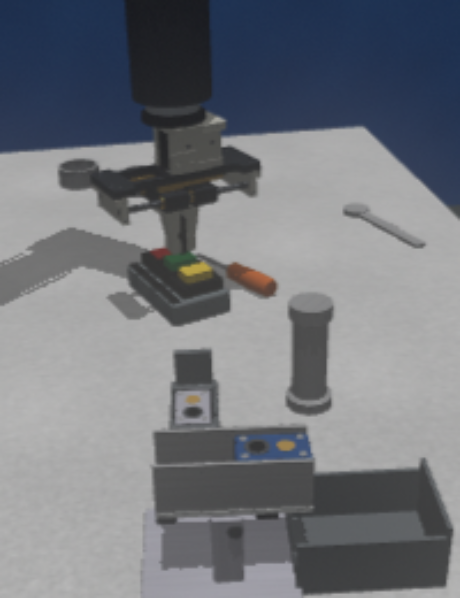

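View pics/w14.png

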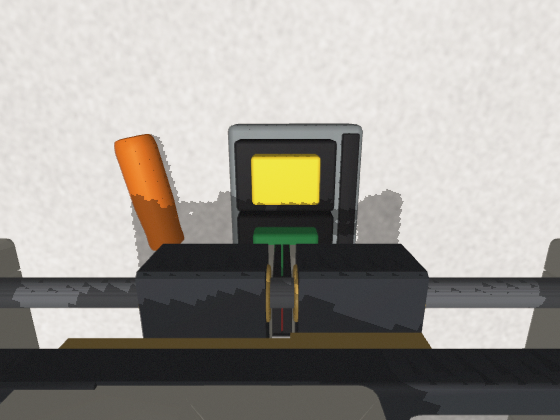

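The fingers are over the green key and clear of the yellow one at (286,180). The side view shows the block on the tray. I press.

>>> step_arm(
  increments=[
    [[0,0,0.005],[0,0,0],1],
    [[0,0,0.008],[0,0,0],1],
    [[0,0,0.011],[0,0,0],1],
    [[0,0,0.014],[0,0,0],1],
    [[0,0,0.0155],[0,0,0],1],
    [[0,0,0.0162],[0,0,0],1],
    [[0,0,0.0162],[0,0,0],1],
    [[0,0,0.0162],[0,0,0],1],
  ],
)

```text
time_s: 20.8
tcp_pos: [0.5253, 0.2675, 0.0504]
eef_rot: [180.0, 0.0, -70.0]
contact_force: [-1.6, -0.3, 2.0]
gripper_width: 0.0003
```

Run:
```python
from h import *
s=r.get_state();print(s['tcp_pos'],s['contact_force'].round(2))
im,K,W=cap('side','s6.png');cv2.imwrite('pics/z13.png',cv2.resize(im[60:320,180:380],None,fx=2.3,fy=2.3))
```

```text
[0.5252917  0.26745048 0.05035027] [-1.56 -0.33  2.03]
```

View pics/z13.png

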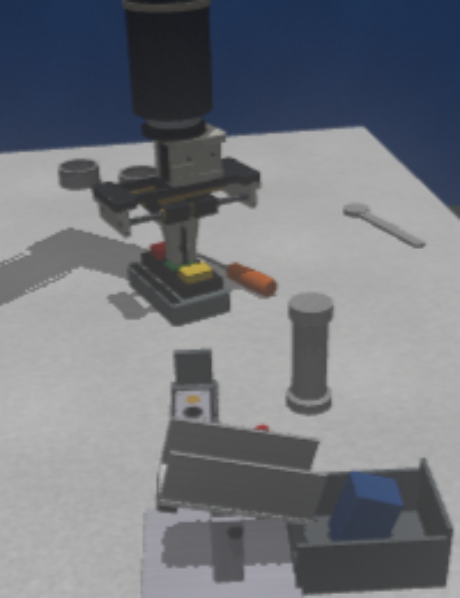

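The tray tipped and the block is already in the bin. I back off and check it at rest.

>>> step_arm(
  increments=[
    [[0,0,-0.01],[0,0,0],1],
    [[0,0,-0.04],[0,0,0],1],
    [[0,0,-0.08],[0,0,0],1],
    [[0,0,-0.12],[0,0,0],1],
    [[-0.03,0.01,-0.15],[0,0,0],1],
    [[-0.06,0.02,-0.15],[0,0,0],1],
    [[-0.06,0.02,-0.15],[0,0,0],1],
    [[-0.06,0.02,-0.15],[0,0,0],1],
  ],
)

```text
time_s: 21.65
tcp_pos: [0.4855, 0.3172, 0.2008]
eef_rot: [-180.0, 0.0, -69.9]
contact_force: [0.2, 0.1, -0.1]
gripper_width: 0.0005
```

Run:
```python
from h import *
s=r.get_state();print(s['tcp_pos'],s['contact_force'].round(2))
im,K,W=cap('side','s7.png');z=cv2.resize(im[60:320,180:380],None,fx=2.2,fy=2.2)
it,Kt,Wt=cap('top','t3.png');cv2.imwrite('pics/z14.png',z)
iw,_,_=cap('wrist','w15.png')
```

```text
[0.4854677  0.31724395 0.20084811] [ 0.2   0.08 -0.1 ]
```

View pics/z14.png

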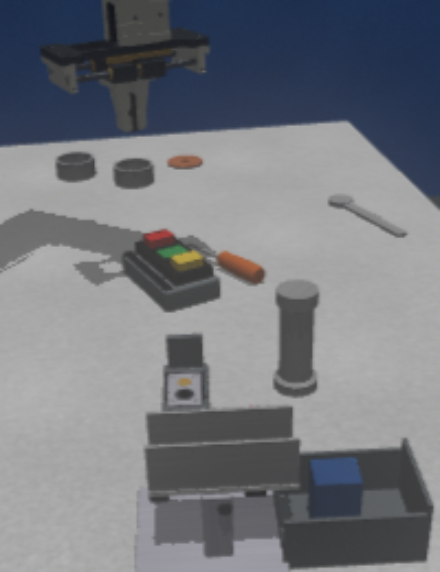

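View pics/t3.png

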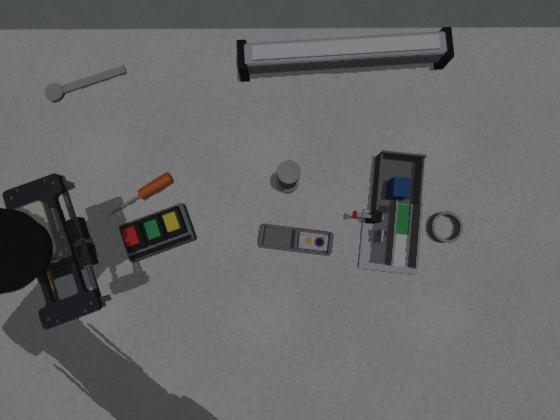

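View pics/w15.png

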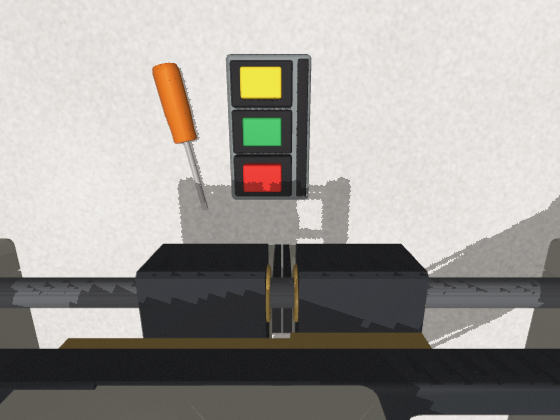

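Run:
```python
from h import *
it,Kt,Wt=load('t3');im,K,W=load('s7')
cv2.imwrite('pics/z15.png',cv2.resize(np.hstack([cv2.resize(it[140:280,340:470],(520,560)),]),None,fx=1,fy=1))
cv2.imwrite('pics/z16.png',cv2.resize(im[230:330,235:385],None,fx=5,fy=5,interpolation=cv2.INTER_CUBIC))
def bl(im,b):
    x0,y0,x1,y1=b;h,s,v=cv2.split(cv2.cvtColor(im,cv2.COLOR_BGR2HSV));m=((h>95)&(h<130)&(s>80)&(v>30)).astype(np.uint8)[y0:y1,x0:x1]
    M=cv2.moments(m,True);return (M['m10']/M['m00']+x0,M['m01']/M['m00']+y0)
u=bl(it,(375,165,420,205));v=bl(im,(300,255,360,310));print(u,v)
c=np.array([.6169,-.2275]);a=np.radians(-6.5)
for z in(.03,.045,.064):
  for p in (plane(Kt,Wt,u,z),plane(K,W,v,z)):
    e=p[:2]-c;print(z,(e@[np.cos(a),np.sin(a)]).round(3),(e@[-np.sin(a),np.cos(a)]).round(3))
x,er=tri((Kt,Wt,u),(K,W,v));e=x[:2]-c;print(x,er,e@[np.cos(a),np.sin(a)],e@[-np.sin(a),np.cos(a)])
```

```text
(397.8706563706564, 188.14285714285714) (332.2014925373134, 274.06716417910445)
0.03 -0.011 -0.002
0.03 -0.005 0.039
0.045 -0.014 0.002
0.045 -0.008 0.021
0.064 -0.017 0.008
0.064 -0.013 -0.002
[ 0.60408658 -0.22025968  0.0574258 ] [0.002323246201257531, 0.002323246201257416] -0.013550681907092979 0.005743261047173006
```

View pics/z15.png

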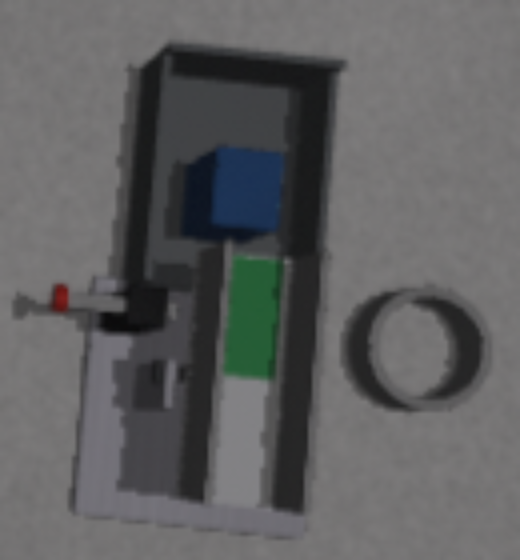

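View pics/z16.png

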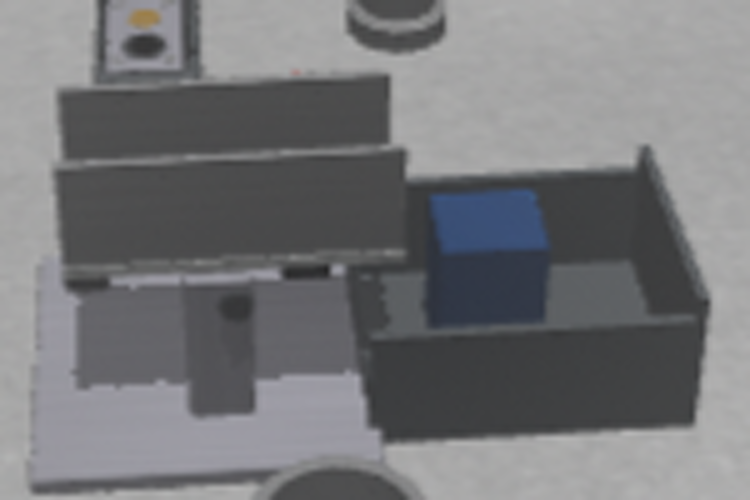

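The block stands on end inside the bin, about −13 mm along and a few mm across from its centre. The bolt is withdrawn, the green key is down, the red and yellow keys are up, and the other objects have not moved. I hand in.

```bash
python3 -c "
from h import *
print(r.close_job(),r.get_state()['time_s'])"
```

```text
the job is handed in; nothing more can be done
the job is handed in; nothing more can be done
```

The blue block is in the sorter bin, and the job was handed in at about 22 s of the 64 s allowed. The interface gave no verdict.

**What I did**
- **Lift:** I lifted the block out of the holder with the hand tilted 40°, because an upright gripper body would have hit the sleeve.
- **Regrip and placing:** I set it down on clear table, took it again by its two ends, and lowered it onto the green patch until contact was felt. After release it lay about 1.7 mm along and 1.1 mm across from the patch centre, still level and locked.
- **Release:** I pressed the green key until it latched. The tray tipped, the block slid into the bin by itself, and the hand then backed away.

**Last checks**
- **Block:** It stands on end inside the bin, about 13 mm from the bin's centre along and a few mm across. Its centre should be about 29 mm above the bin floor, taking it as standing on its 58 mm side. I saw it in only one set of pictures after the hand backed off, so I inferred that it is at rest.
- **Keys and bolt:** The lock bolt is withdrawn. The green key looks down and the red and yellow keys look up, by eye; I did not measure their heights.
- **Other objects:** The spare block, ring, sleeve and screwdriver look where they were.

**Checks that disagreed**
- **Patch height:** Two wrist views gave about 74 mm, and wrist plus top camera gave about 85 mm, against the stated 72 mm. Touchdown fitted 72 mm.
- **Block in the holder:** An early wrist-and-top estimate put its top at 37 mm. Two wrist views gave 46 mm, as stated.
- **Green key:** Two wrist views gave about 53 mm against the stated 58 mm, so I pressed using the stated height.

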